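# Pack up the front edge of a board preheater with a pry bar and shim

### The job

Use the red-handled pry bar over the blue fulcrum block to lever up the heavy black preheater at its red mark, and park the pressed-down bar under the block's keeper so that the edge stays up. Then slide the yellow shim flat under the raised edge at the yellow mark, square to it, gently, until it butts against the hidden foot, and let go of it. Finally take the bar out of the keeper again and lower the preheater gently until it rests on the shim, let go, and leave the other things where they are.

Things in the scene. Friction and masses are not known exactly. Their poses are not given: they have to be found in the camera images.
- lever_edge (a point): Point on the lower front edge, under the red mark (40 wide), of the black preheater (300 wide, 260 deep, 7 kg more or less; about 34 N lifts its front edge; it tilts about its rear edge). Its underside is 16 mm above the bench at the start, with an open gap below; the bar's tip goes in here by about 15 mm. Axes: x along the edge, y inwards under the preheater, z up.
- pack_edge (a point): Point on the same edge under the yellow mark (40 wide), 130 mm along -x from lever_edge, same axes. The shim goes in here along +y. A rubber foot (50 wide, its bottom 14 mm below the underside) hangs behind it, its face 35 to 60 mm in from the edge (differs, not measured): the shim butts against it; it bears 20 N of push at most.
- unit (a joint): Tilt (a noisy reading: average it) of the preheater about its rear edge, rad: 0 standing on its feet, growing as the front edge is raised (0.01 = 2.6 mm of lift at the front edge). It rests on the yellow shim at about 0.018 to 0.020. Parked under the keeper it stands at about 0.04. The preheater's body is 82 mm high, 121 over the rails and knobs on top.
- fulcrum: Blue fulcrum block fixed to the bench, 85 wide (x), origin on the bench under its ridge; y points to the preheater, whose edge is 60 mm from the ridge. Base plate 5 mm thick from y = +20 to -130. The bar lies over the ridge along y, handle to -y. The blade enters the keeper from the -x side: pressed down beside its arm, swung to +x below the lip, let up against the arm between lip and post.
- ridge (a point): Middle of the round ridge (steel rod of radius 5 along x, 85 long), at its top, 27 mm above the bench. Axes as the fulcrum's. The bar goes in nose down by about 0.3 rad over it, and lies nearly level (0.07 rad nose down) when parked; pressing it down takes about 12 N at the handle, swinging it sideways about 9 N.
- keeper (a point): Keeper of the fulcrum block, an overhanging arm 110 mm from the ridge along -y (16 long in y, top 52 mm above the bench). This point: on the arm's underside, 40 mm above the bench, on the fulcrum's y axis. Post at x = +9 to +21; the arm reaches to x = -14; a lip at its open end (x = -14 to -10) hangs down to 36 mm above the bench. Axes as the fulcrum's.
- bar: Pry bar 340 long, 0.32 kg: steel blade 12 wide and 5 thick over the whole length with a red handle sleeve 18 wide, 28 high over x = -170 to -50. Origin in the middle of the length on the flat underside; x axis points to the tip (at x = +170), z up. Centre of mass near x = -59.
- shim: Yellow packing shim, block 40 (x) by 120 (y) by 20 mm thick, 0.16 kg, origin in the centre of its underside; either end may go in first.
- thin_shim: Grey shim, 40 by 120 by 12 mm thick: not wanted, leave alone. Origin in the centre of its underside.
- meter: Red handheld meter, 75 by 150 by 34 mm, leave alone. Origin under its centre.
- flux: White bottle, 40 across, 110 high, leave alone.
- spool: Silvery solder spool, 60 across, 40 high, leave alone.
- tip_pot: Brass pot, 64 across, 40 high, leave alone.
- driver: Screwdriver with orange handle, leave alone.
Mind the look-alikes: they are no part of the job. Of the things like the shim, leave any that is grey or purple; of the rest the larger one is meant.

How it is judged:
On the way, in this order (a step that is already met when the one before it is completed fails the run):
1. the bar, bearing on the fulcrum block, is parked under the keeper untouched and holds the edge up by at least 8.5 mm (value of joint unit above 0.033 rad and contact force between bar and unit above 5 N and contact force between bar and fulcrum above 5 N and contact force between each of the arm, the fingers and bar below 0.1 N), for 0.2 s.
2. with the edge still up, the yellow shim lies under it at the yellow mark, butted against the foot (within 4 mm) (value of joint unit above 0.028 rad and horizontal distance between shim and foot_c0 below 0.0725 m and x of shim in the frame of pack_edge between -0.015 and 0.015 m), for 0.1 s.
At the end, for the whole second after the job is handed in: The preheater rests with its weight on the yellow shim (tilt 0.013 to 0.024 rad); the shim lies flat on the bench, within 15 mm of the yellow mark's middle, square to the edge within 0.12 rad, its end within about 4 mm of the hidden foot; bar and shim are released and at rest (value of joint unit between 0.013 and 0.024 rad and contact force between shim and unit above 5 N and horizontal distance between shim and foot_c0 below 0.0725 m and x of shim in the frame of pack_edge between -0.015 and 0.015 m and angle between the y axis of shim and the y axis of pack_edge, either way round below 0.12 rad and height (world z) of shim below 0.004 m and linear speed of shim below 0.01 m/s and linear speed of bar below 0.02 m/s); the robot touches nothing.
It fails at once if the preheater dropped (edge coming down faster than about 0.1 m/s) (velocity of joint unit below -0.4 rad/s).
It fails at once if the foot pushed with more than 20 N (contact force between shim and foot_c0 above 20 N).
It fails at once if another thing moved by more than 30 mm (distance of any of thin_shim, meter, flux, spool, tip_pot, driver from where it was at the start of the episode above 0.03 m).
It also fails if it takes over 72 s, if anything falls off the work surface, if the arm or the gripper's body presses on something with over 40 N, if the wrist force passes 120 N, or if a joint passes its speed limit or range.

### The arm

A 7-joint arm with a two-finger parallel gripper is mounted at the origin on the work surface. World frame = base frame: x ahead of the robot, y to its left, z up, the work surface at z = 0. Lengths are in m, angles in rad, forces in N, time in s.
With the tool pointing down it reaches from about 0.4 to 0.85 m from the base axis. Payload 4.5 kg.
Tool frame: the origin (TCP) lies on the centre line of the jaws, within the pads' length; the fingertips stand ahead of it and the grasp point (between the pads) lies 3 mm ahead of it (r.finger_overhang is the z of the fingertips in the tool frame, in m); z points along the fingers, y is the direction in which the jaws open and shut (so a half turn about z gives the same grasp; the last joint's range is limited). The gripper opens to 88 mm and grips with 3 to 60 N. Pads are 18 mm wide; open, the fingers measure 123 mm over their backs; the gripper's body (75 mm by 187 mm) begins 45 mm behind the grasp point.
Start: joints at [1.222, 0.689, -0.195, 1.565, 0.157, 0.902, -0.215], TCP at [0.233, -0.58, 0.261] pointing down, gripper open.
Joint ranges: [-3.01, 3.01], [-0.46, 2.08], [-1.47, 1.51], [0.13, 2.56], [-1, 4.14], [0.04, 2.09], [-2.66, 2.66]. Speed limits (rad/s): [2.57, 2.57, 3.14, 3.14, 3.14, 3.14, 3.14].

### API

Orientations are given as a unit quaternion [x, y, z, w].
In Python, from plant import get_state, snapshot, camera_model, workorder, boxes_of, mark_of, r gives the robot as it stands.
- The arm moves only by the tool jog_arm, never from a script. Its argument "rows" is a list of rows, each a list of 2 entries, a list of its own where there are three numbers: the shift along the tool's x, y, z normalised to -1 to 1, where 1 is 75 cm, then the turn about the tool's z normalised to -1 to 1, where 1 is 2 rad. A call has 1 to 20 rows; each row is the pose to reach, as a shift and turn from the pose commanded when the call began, along the tool's axes at that moment; what a row does not reach only later rows make up. A row lasts 1/12 s, in which the tool goes at most 41.7 mm and 7.16 degrees, less where a joint would pass 70% of its speed; a pose out of reach is approached as far as the arm can. A call with a number of a shift or a turn outside -1 to 1 is refused whole. A call with a gripper value outside its range is refused whole. "gripper" is the finger opening in mm, from 0 to 88.1, set as the call begins (left out, the last holds). The fingers move at their own pace and stop on an object; "newtons" is the grip in N (left out, the last holds). Time passes only in rows, so rows that repeat a pose let the fingers close. It gives the time, the measured TCP pose, the force and the opening at its end, in the units of the state.
- get_state(): the state, without advancing time (a new reading comes with each control period).
- snapshot(name): name is "scene" or "top" or "wrist"; returns the picture (384x512x3 uint8, red, green, blue); there is no depth.
- camera_model(name): a dict with "mtx" (3x3 intrinsics, pixels), "extrinsics" (4x4, takes a point from camera to world coordinates); the wrist camera has in their place "T_tool_cam" (4x4, takes a point from camera to tool coordinates, whose origin is the TCP and whose axes are the flange's). Camera axes: x right, y up, looking along -z (the intrinsics and any distortion apply to the point x, -y, -z); pixel columns grow to the right and rows downward; lengths in m; the calibration is good to about 2 mm. A picture is of the moment at which its call begins: read the wrist's pose just before it. camera_model takes no time and is no camera call.
- workorder.finish_job(): hands the job in, once; it reports no verdict.
Trained networks look in the newest picture that a camera, given by its name, has taken for a name from the list of things; names that differ only in an ending like _2 or _b are one class to them, and where a whole thing is asked for, a point or a joint stands for the part that bears it (a point fixed in the world has none). Each returns a list of dicts, best first, with "p" (0 to 1); they miss things now and then, are a little off and sometimes report something else, mostly with a low value. They report only what shows in the picture. A call takes as long as a camera call. They do not tell look-alikes from the thing itself.
- boxes_of(thing, camera): "rect" ([left, top, right, bottom] in pixels, round what is visible of it).
- mark_of(thing, camera): "pixel" ([row, column] in pixels: a listed point, or the origin of a listed thing).
The state is a dict: "clock": time; "q": joint angles; "qd": joint speeds; "joint_torque": joint torques, N m; "tool_pos": TCP position; "eef_rot": TCP orientation; "contact_force": force on the tool from outside, world axes, zero at the start; "moment": the same for the moment, N m; "opening": opening from 0.0 (shut) to 1.0 (fully open).
Only numpy, scipy, OpenCV 4.12 (cv2) and the standard library are available. Lean on these libraries where they do the work, as an engineer would, in place of code of your own. Each camera call takes 0.05 s, during which the arm holds its last target.

## Working session

There is one attempt and no reset: what is moved stays moved. The work goes in short steps, Python scripts to look and compute and a tool call to move; the robot and the scene stay as the last step left them, time stands still between calls to the robot, and variables do not carry over. Pictures are saved under pics/ and viewed, and the job is handed in when it is done.

Besides the shell and the picture viewer there is one more tool, called after "Call:" as name(argument=value, ...) on one line, values as JSON. jog_arm: Moves the arm, as the interface text tells. Scaled input: -1 to 1 covers 75 cm each way for a shift and 2 rad each way for a turn. Its arguments: {"type":"object","properties":{"rows":{"type":"array"},"gripper":{"type":"number"},"newtons":{"type":"number"}},"required":["rows"]}

```bash
ls; mkdir -p pics; python3 - <<'E'
from plant import *
import cv2
s=get_state(); print(s)
for n in ["scene","top","wrist"]:
    im=snapshot(n); cv2.imwrite(f"pics/{n}0.png",im[:,:,::-1]); print(n,camera_model(n))
print(get_state()['clock'])
E
```

```text
pics
{'clock': 0.0, 'q': array([ 1.22179441,  0.68999611, -0.19447617,  1.56632461,  0.15728563,
        0.90248937, -0.21508143]), 'qd': array([ 1.93477257e-04, -1.05494953e-03, -3.49494068e-04,  9.69423261e-05,
        2.79812434e-03, -1.07077065e-03,  3.43751471e-03]), 'joint_torque': array([-1.74560391e-04, -5.27550709e+01, -1.26711946e+00, -1.53421658e+01,
       -5.27028262e-02,  6.62860766e-03,  1.70179605e-04]), 'tool_pos': array([ 0.23317469, -0.57924649,  0.25990663]), 'eef_rot': array([ 9.81732334e-01,  1.90265047e-01, -2.43388404e-04, -8.82065550e-04]), 'contact_force': array([ 0.09528984,  0.89627481, -0.47907374]), 'moment': array([ 0.02241843,  0.01133698, -0.0078646 ]), 'opening': 0.9969145639833973}
scene {'mtx': array([[369.81627244,   0.        , 257.84001964],
       [  0.        , 369.81627244, 195.61665001],
       [  0.        ,   0.        ,   1.        ]]), 'extrinsics': array([[-3.20268530e-02, -7.34120615e-01,  6.78263373e-01,
         1.22017534e+00],
       [ 9.99486754e-01, -2.30386850e-02,  2.22586716e-02,
         1.49056310e-02],
       [-7.14253545e-
[... 407 characters left out ...]
79987,  0.00820206,  0.01824698, -0.01405752],
       [ 0.0192034 ,  0.13776528,  0.99027873,  1.15987009],
       [ 0.        ,  0.        ,  0.        ,  1.        ]])}
wrist {'mtx': array([[332.67635526,   0.        , 253.45387837],
       [  0.        , 332.67635526, 193.17475868],
       [  0.        ,   0.        ,   1.        ]]), 'T_tool_cam': array([[-8.08699846e-05,  9.59198180e-01,  2.82734584e-01,
         7.32525581e-02],
       [ 9.99999110e-01,  4.54141339e-04, -1.25468073e-03,
         1.25376511e-03],
       [-1.33188893e-03,  2.82734230e-01, -9.59197363e-01,
        -1.23637487e-01],
       [ 0.00000000e+00,  0.00000000e+00,  0.00000000e+00,
         1.00000000e+00]])}
0.15
```

View pics/scene0.png

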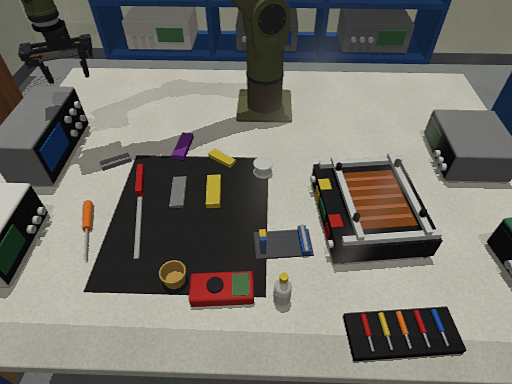

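View pics/top0.png

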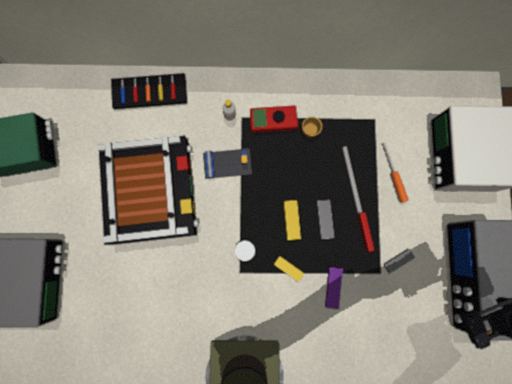

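View pics/topc.png

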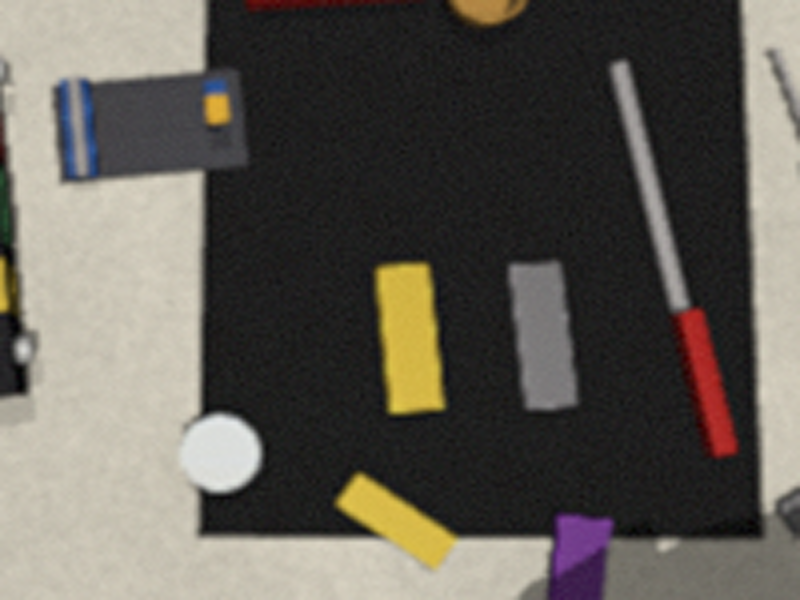

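```bash
python3 - <<'E'
from h import *
plan([0.431,-0.372,0.18],0.2)
E
```

```text
shift m [ 0.2608 -0.119   0.0807] norm [ 0.3478 -0.1586  0.1076] turn 0.183 norm 0.0914 yaw now 0.383
```

Call:
jog_arm(rows=[[[0.348,-0.159,0.108],0.0915],[[0.348,-0.159,0.108],0.0915],[[0.348,-0.159,0.108],0.0915],[[0.348,-0.159,0.108],0.0915],[[0.348,-0.159,0.108],0.0915],[[0.348,-0.159,0.108],0.0915],[[0.348,-0.159,0.108],0.0915],[[0.348,-0.159,0.108],0.0915],[[0.348,-0.159,0.108],0.0915],[[0.348,-0.159,0.108],0.0915],[[0.348,-0.159,0.108],0.0915]], gripper=60)

```text
clock: 2.67
tool_pos: [0.4295, -0.3738, 0.1801]
eef_rot: [0.995, 0.098, -0.0, 0.001]
contact_force: [0.4, -0.5, 0.5]
opening: 0.68
```

```bash
python3 - <<'E'
from h import *
st,im=save("wrist","pics/w1.png"); print(st['tool_pos'],yaw(st),st['q'])
K,E=cam("wrist",st)
hsv=cv2.cvtColor(im,cv2.COLOR_RGB2HSV)
m=(((hsv[...,0]<8)|(hsv[...,0]>172))&(hsv[...,1]>150)&(hsv[...,2]>60)).astype(np.uint8)
n,l,s,c=cv2.connectedComponentsWithStats(m); 
for i in range(1,n):
    if s[i,4]>300:
        pts=np.argwhere(l==i)[:,::-1].astype(np.float32); rc=cv2.minAreaRect(pts); bx=cv2.boxPoints(rc)
        print(s[i],rc,[p2w(b,.028,K,E).round(4).tolist() for b in bx])
E
```

```text
[ 0.42951673 -0.37383882  0.18012106] 0.19660814937874696 [ 0.68234393  0.72341915 -0.08159411  1.81677034  0.0984331   0.60478423
 -0.83408987]
[ 240  111   22  136 2841] ((250.5, 178.5), (135.0, 21.0), 90.0) [[0.4877, -0.353, 0.028], [0.491, -0.3696, 0.028], [0.3745, -0.3936, 0.028], [0.3708, -0.3749, 0.028]]
```

View pics/w1.png

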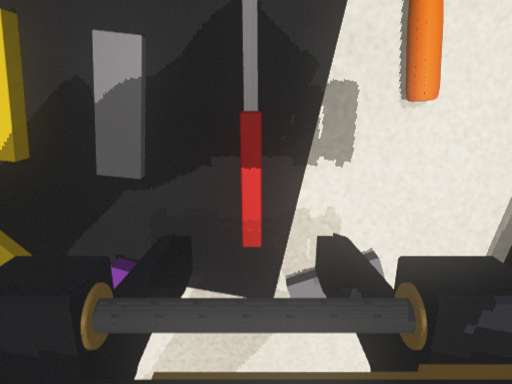

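Call:
jog_arm(rows=[[[-0.0113,-0.001,0.05],0],[[-0.0113,-0.001,0.1],0],[[-0.0113,-0.001,0.15],0],[[-0.0113,-0.001,0.19],0],[[-0.0113,-0.001,0.2067],0],[[-0.0113,-0.001,0.2067],0]])

```text
clock: 3.22
tool_pos: [0.4205, -0.3737, 0.0241]
eef_rot: [0.995, 0.098, -0.001, -0.0]
contact_force: [0.5, 0.3, 0.8]
opening: 0.681
```

Call:
jog_arm(rows=[[[0,0,0],0],[[0,0,0],0],[[0,0,0],0],[[0,0,0],0],[[0,0,0],0],[[0,0,0],0],[[0,0,0],0],[[0,0,0],0]], gripper=0, newtons=20)

```text
clock: 3.88
tool_pos: [0.4227, -0.3728, 0.0249]
eef_rot: [0.995, 0.1, 0.0, 0.0]
contact_force: [-0.4, -0.0, 1.6]
opening: 0.197
```

Call:
jog_arm(rows=[[[0,0,-0.03],0],[[0,0,-0.07],0],[[0,0,-0.12],0],[[0,0,-0.16],0],[[0,0,-0.18],0],[[0,0,-0.18],0]])

```text
clock: 4.38
tool_pos: [0.4239, -0.3737, 0.1628]
eef_rot: [0.995, 0.1, 0.002, 0.002]
contact_force: [0.1, -0.8, -3.6]
opening: 0.203
```

```bash
python3 - <<'E'
from h import *
st,im=save("wrist","pics/w2.png"); print(st['tool_pos'],yaw(st),st['contact_force'],st['moment'])
save("scene","pics/s2.png",3,(60,100,260,290))
E
```

```text
[ 0.42386048 -0.37372799  0.16276797] 0.19957131169750755 [ 0.14737755 -0.78866832 -3.63458934] [-0.01955136  0.20915647  0.03442086]
```

View pics/w2.png

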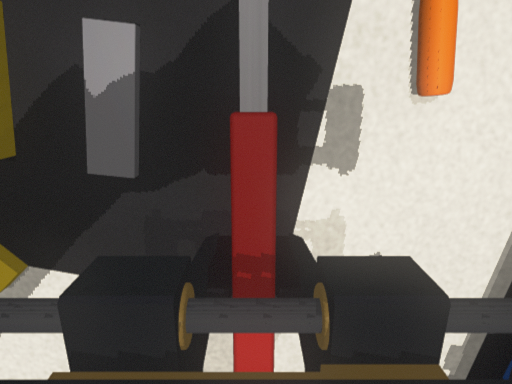

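View pics/s2.png

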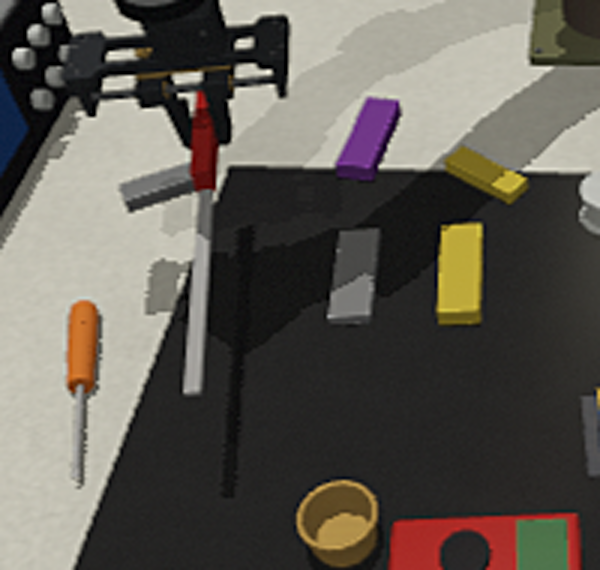

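```bash
cat >> h.py <<'E'
def bartip_pt(st,theta,s=0.290,zoff=-0.025,by=None):
    """point on bar underside s ahead of TCP along bar; zoff underside offset at TCP; nose down theta"""
    y=yaw(st) if by is None else by
    c,sn=np.cos(theta),np.sin(theta)
    a=np.array([np.cos(y),np.sin(y),0]); z=np.array([0,0,1.])
    return st['tool_pos']+(s*c+zoff*sn)*a+(zoff*c-s*sn)*z
E
python3 - <<'E'
from h import *
st=get_state(); K,E=cam("scene")
for th in [0,.1,.2,.25,.3,.35]:
    print(th,w2p(bartip_pt(st,th),K,E).round(1), (w2p(bartip_pt(st,th),K,E)-[60,100])*3, bartip_pt(st,th).round(3))
E
```

```text
0 [122.2 227.5] [186.64777024 382.42676789] [ 0.706 -0.315  0.134]
0.1 [125.6 233.7] [196.90247522 400.99352808] [ 0.702 -0.315  0.105]
0.2 [128.9 238.5] [206.67734    415.35780685] [ 0.696 -0.317  0.077]
0.25 [130.5 240.3] [211.35306446 421.0054311 ] [ 0.691 -0.318  0.063]
0.3 [132.  241.9] [215.87403329 425.66064754] [ 0.686 -0.319  0.05 ]
0.35 [133.4 243.1] [220.23197215 429.35058629] [ 0.681 -0.32   0.036]
```

Call:
jog_arm(rows=[[[0,0,0.03],0],[[0,0,0.06],0],[[0,0,0.067],0],[[0,0,0.067],0],[[0,0,0.067],0]])

```text
clock: 4.9
tool_pos: [0.422, -0.3721, 0.1085]
eef_rot: [0.995, 0.1, -0.001, -0.001]
contact_force: [-0.5, -0.3, -3.0]
opening: 0.204
```

Call:
jog_arm(rows=[[[0,0,0],0],[[0,0,0],0],[[0,0,0],0],[[0,0,0],0],[[0,0,0],0],[[0,0,0],0]], newtons=6)

```text
clock: 5.4
tool_pos: [0.4229, -0.3728, 0.1098]
eef_rot: [0.995, 0.1, 0.0, 0.0]
contact_force: [0.4, -0.1, -2.8]
opening: 0.203
```

```bash
python3 - <<'E'
from h import *
st,im=save("scene","pics/s3.png",3,(60,100,260,290)); print(st['tool_pos'],yaw(st),st['contact_force'],st['moment'],st['opening'])
K,E=cam("scene")
for th in [0,.1,.2,.25,.3,.35]:
    print(th,((w2p(bartip_pt(st,th),K,E)-[60,100])*3).round(), bartip_pt(st,th).round(3))
E
```

```text
[ 0.42294557 -0.3728165   0.10984695] 0.1996982260576813 [ 0.386897   -0.06602957 -2.83727735] [-0.00015817 -0.13542532 -0.08741087] 0.20292755791775824
0 [202. 421.] [ 0.707 -0.315  0.085]
0.1 [212. 438.] [ 0.703 -0.316  0.056]
0.2 [221. 451.] [ 0.697 -0.317  0.028]
0.25 [225. 456.] [ 0.692 -0.318  0.014]
0.3 [229. 460.] [ 0.687 -0.319  0.   ]
0.35 [233. 463.] [ 0.682 -0.32  -0.013]
```

View pics/s3.png

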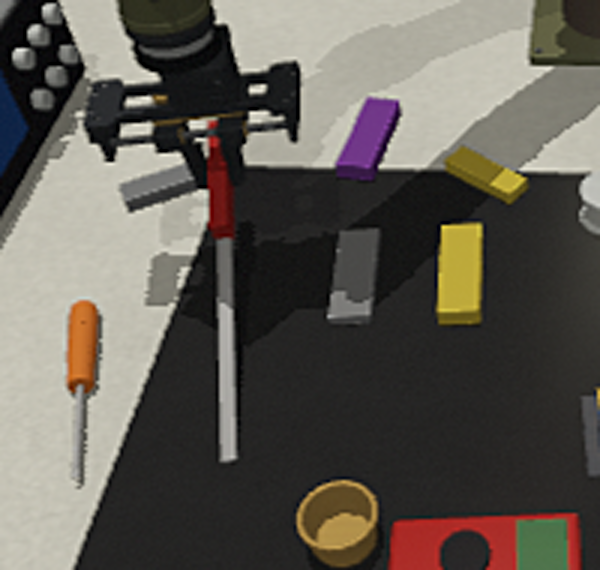

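Call:
jog_arm(rows=[[[0,0,0],0],[[0,0,0],0],[[0,0,-0.04],0],[[0,0,-0.09],0],[[0,0,-0.14],0],[[0,0,-0.19],0],[[0,0,-0.227],0],[[0,0,-0.227],0]], newtons=35)

```text
clock: 6.12
tool_pos: [0.4247, -0.3746, 0.2855]
eef_rot: [0.995, 0.099, 0.004, 0.004]
contact_force: [1.2, -0.9, -2.8]
opening: 0.201
```

```bash
python3 - <<'E'
from h import *
st=get_state(); print(st['tool_pos'],st['q'])
plan([0.645,0.0,0.285],1.57)
E
```

```text
[ 0.42473505 -0.37460422  0.28548003] [ 0.70477545  0.57296339 -0.10491701  1.72922185  0.07790472  0.83244955
 -0.8068733 ]
shift m [ 2.901e-01 -3.236e-01 -3.000e-04] norm [ 3.867e-01 -4.315e-01 -4.000e-04] turn -1.371 norm -0.6854 yaw now 0.199
```

Call:
jog_arm(rows=[[[0.386,-0.431,0],-0.685],[[0.386,-0.431,0],-0.685],[[0.386,-0.431,0],-0.685],[[0.386,-0.431,0],-0.685],[[0.386,-0.431,0],-0.685],[[0.386,-0.431,0],-0.685],[[0.386,-0.431,0],-0.685],[[0.386,-0.431,0],-0.685],[[0.386,-0.431,0],-0.685],[[0.386,-0.431,0],-0.685],[[0.386,-0.431,0],-0.685],[[0.386,-0.431,0],-0.685],[[0.386,-0.431,0],-0.685],[[0.386,-0.431,0],-0.685]])

```text
clock: 7.28
tool_pos: [0.641, -0.0002, 0.2781]
eef_rot: [0.708, 0.706, -0.002, -0.0]
contact_force: [0.2, -1.0, -3.8]
opening: 0.197
```

```bash
python3 - <<'E'
from h import *
st,im=save("wrist","pics/w3.png"); print(st['tool_pos'],yaw(st),st['contact_force'],st['q'])
for n in ["fulcrum","ridge","keeper","lever_edge","pack_edge"]:
    print(n,[(round(d['p'],2),[round(float(x),1) for x in d['pixel']]) for d in mark_of(n,"wrist")])
save("scene","pics/s4.png",2,(170,100,470,300))
E
```

```text
[ 6.41019305e-01 -2.39827191e-04  2.78115479e-01] 1.5673642953613356 [ 0.15621799 -1.04670835 -3.80203927] [ 0.1683116   0.72062285 -0.45613966  1.48116994  0.34908781  1.02465096
 -0.37631063]
fulcrum [(0.68, [53.7, 251.6])]
ridge [(0.63, [47.8, 253.1])]
keeper [(0.69, [158.8, 263.6])]
lever_edge [(0.36, [6.2, 113.5])]
pack_edge [(0.67, [6.2, 115.5])]
```

View pics/w3.png

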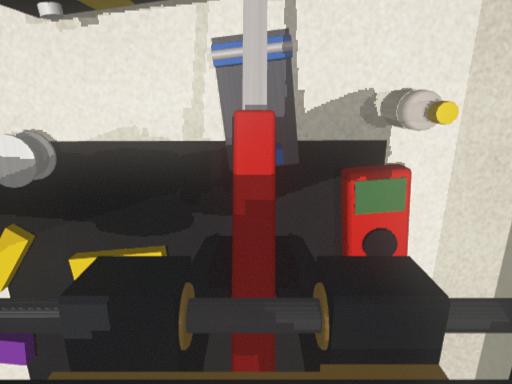

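View pics/s4.png

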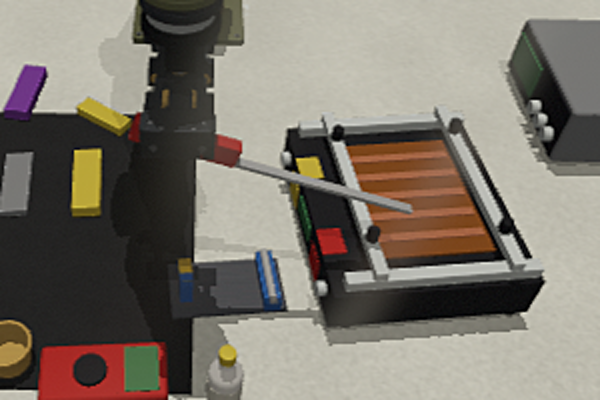

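```bash
python3 - <<'E'
import cv2
b=cv2.imread('pics/w3.png')[20:180,190:320]; cv2.imwrite('pics/w3c.png',cv2.resize(b,None,fx=4.6,fy=3.7,interpolation=cv2.INTER_CUBIC)) if 0 else cv2.imwrite('pics/w3c.png',cv2.resize(b,None,fx=3.7,fy=3.7,interpolation=cv2.INTER_CUBIC))
E
```

```text
(no output)
```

View pics/w3c.png

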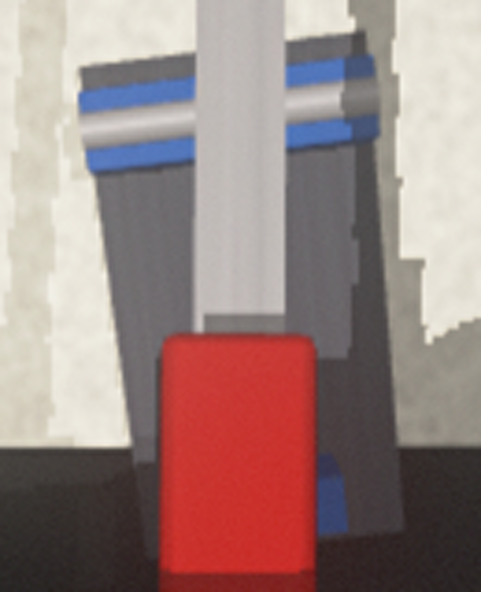

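```bash
cat > fit.py <<'E'
from h import *
from scipy.optimize import least_squares
d=np.load('pics/w3.npy'); st={'tool_pos':d[:3],'eef_rot':d[3:]}
K,E=cam('wrist',st)
obs=[((42.5,20,5),(288.4,28.9)),((-42.5,20,5),(211.6,38.4)),((42.5,-130,5),(298.6,162.7)),((-42.5,-130,5),(231,170.5)),((-42.5,0,27),(211.6,55.1)),((42.5,0,27),(292.2,46.2))]
def pr(p,P):
    x,y,a=p; c,s=np.cos(a),np.sin(a); P=np.array(P)/1000
    return w2p([x+c*P[0]-s*P[1],y+s*P[0]+c*P[1],P[2]],K,E)
f=lambda p:np.concatenate([pr(p,P)-np.array(q) for P,q in obs])
s=least_squares(f,[.64,.115,.05]); print(s.x,s.fun.round(1))
for P in [(0,0,27),(0,-110,40),(0,60,16),(-130,60,16)]: 
    x,y,a=s.x;c,n=np.cos(a),np.sin(a);print(P,(x+c*P[0]/1e3-n*P[1]/1e3).round(4),(y+n*P[0]/1e3+c*P[1]/1e3).round(4))
K,E=cam('top')
for P in [(0,0,27),(0,-110,40),(0,60,16),(-130,60,16),(42.5,20,5),(42.5,-130,5)]: print(pr(s.x,P))
E
python3 fit.py
```

```text
[0.64004604 0.1151114  0.11217713] [ 0.4 -0.6 -0.4 -0.2  0.8  0.8 -1.2  0.9 -0.1  0.4  0.4 -0.9]
(0, 0, 27) 0.64 0.1151
(0, -110, 40) 0.6524 0.0058
(0, 60, 16) 0.6333 0.1747
(-130, 60, 16) 0.5041 0.1602
[209.44413451 162.8100762 ]
[244.37387838 158.34049929]
[190.82234739 165.48568679]
[194.25795804 206.28664325]
[202.77545721 152.03597321]
[249.38762281 147.42286195]
```

```bash
python3 - <<'E'
from h import *
st=get_state(); K,E=cam("scene")
print(st['tool_pos'],yaw(st))
for th in [.2,.25,.28,.3,.32,.35,.4]:
    print(th,((w2p(bartip_pt(st,th,.288,-.0225),K,E)-[170,100])*2).round(1), bartip_pt(st,th,.288).round(3))
E
python3 - <<'E'
import cv2
b=cv2.imread('pics/s4.png')[150:270,200:440]; cv2.imwrite('pics/s4c.png',cv2.resize(b,None,fx=3,fy=3,interpolation=cv2.INTER_CUBIC))
E
```

```text
[0.64199851 0.00090854 0.27986183] 1.568621007528237
0.2 [426.6 187. ] [0.643 0.278 0.198]
0.25 [419.8 195.2] [0.643 0.274 0.184]
0.28 [415.5 199.9] [0.643 0.271 0.176]
0.3 [412.6 203. ] [0.643 0.269 0.171]
0.32 [409.6 206. ] [0.643 0.266 0.166]
0.35 [405.  210.5] [0.643 0.263 0.158]
0.4 [397.1 217.6] [0.643 0.256 0.145]
```

View pics/s4c.png

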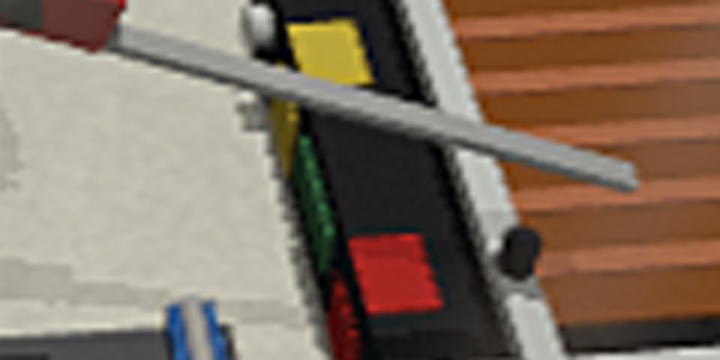

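```bash
python3 - <<'E'
from h import *
plan([.6237,-.1417,.200],1.538)
E
```

```text
shift m [-0.1426 -0.018   0.0799] norm [-0.1901 -0.024   0.1066] turn 0.031 norm 0.0153 yaw now 1.569
```

Call:
jog_arm(rows=[[[-0.05,-0.006,0],0.015],[[-0.1,-0.012,0],0.015],[[-0.15,-0.024,0],0.015],[[-0.19,-0.024,0.03],0.015],[[-0.19,-0.024,0.08],0.015],[[-0.19,-0.024,0.1066],0.015],[[-0.19,-0.024,0.1066],0.015],[[-0.19,-0.024,0.1066],0.015]])

```text
clock: 8.3
tool_pos: [0.6236, -0.1406, 0.1994]
eef_rot: [0.718, 0.696, -0.0, -0.001]
contact_force: [0.2, 0.7, -2.1]
opening: 0.2
```

```bash
python3 - <<'E'
from h import *
plan([.6237,-.1417,.140],1.538)
st,im=save("scene","pics/s5.png",4,(220,170,370,280))
K,E=cam("scene")
t=bartip_pt(st,.32,.288,-.0225);print(t,(w2p(t,K,E)-[220,170])*4)
save("wrist","pics/w5.png")
E
```

```text
shift m [-0.0011  0.0002  0.0594] norm [-0.0015  0.0002  0.0792] turn 0.002 norm 0.0009 yaw now 1.54
[0.63188192 0.12556857 0.08741103] [358.77292266 199.31031533]
```

View pics/s5.png

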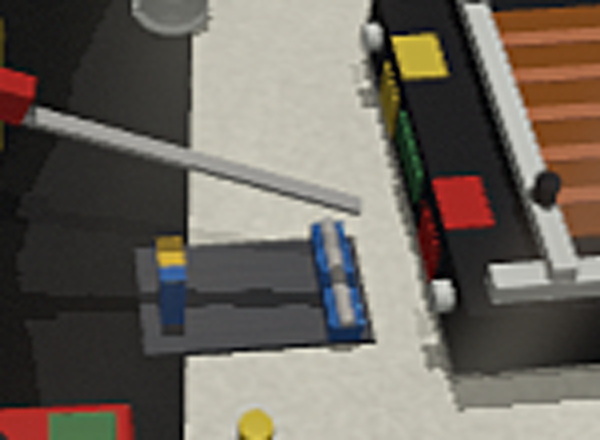

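View pics/w5.png

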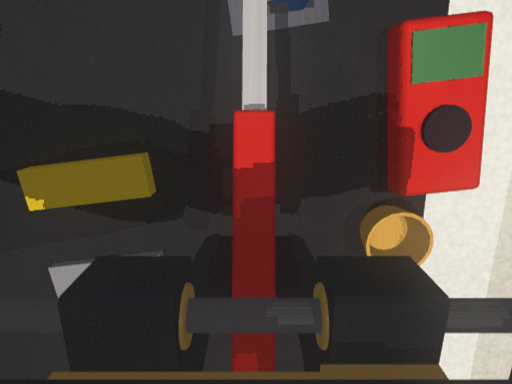

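```bash
python3 - <<'E'
from h import *
K,E=cam("scene")
x,y,a=.640,.1151,.1122; c,s=np.cos(a),np.sin(a)
for P in [(42.5,0,27),(-42.5,0,27),(42.5,20,5),(42.5,-130,5),(-42.5,-130,5),(-14,-110,52)]:
    P=np.array(P)/1e3
    print((P*1e3).round(),((w2p([x+c*P[0]-s*P[1],y+s*P[0]+c*P[1],P[2]],K,E)-[220,170])*4).round())
E
```

```text
[42.  0. 27.] [345. 321.]
[-42.   0.  27.] [324. 216.]
[42. 20.  5.] [372. 338.]
[  42. -130.    5.] [141. 354.]
[ -42. -130.    5.] [131. 248.]
[ -14. -110.   52.] [165. 237.]
```

Call:
jog_arm(rows=[[[-0.001,0,0.03],0],[[-0.001,0,0.06],0],[[-0.001,0,0.075],0],[[-0.001,0,0.075],0],[[-0.001,0,0.075],0]])

```text
clock: 8.82
tool_pos: [0.6248, -0.1412, 0.1445]
eef_rot: [0.718, 0.696, 0.0, 0.0]
contact_force: [0.3, -1.2, -2.8]
opening: 0.201
```

```bash
python3 - <<'E'
from h import *
plan([.6258,-.0754,.120],1.538)
st,im=save("scene","pics/s6.png",4,(220,170,370,280))
E
```

```text
shift m [ 0.0658 -0.001   0.0245] norm [ 0.0877 -0.0013  0.0327] turn 0.002 norm 0.0011 yaw now 1.54
```

View pics/s6.png

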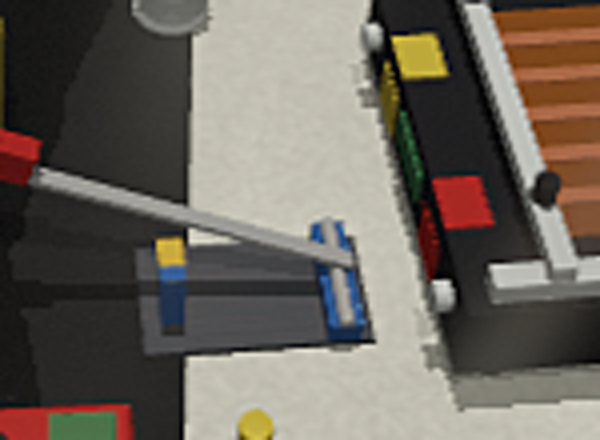

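Call:
jog_arm(rows=[[[0.015,0,0.0055],0],[[0.03,0,0.011],0],[[0.045,0,0.0165],0],[[0.06,0,0.022],0],[[0.075,-0.001,0.0275],0],[[0.088,-0.001,0.0325],0],[[0.088,-0.001,0.0325],0],[[0.088,-0.001,0.0325],0]])

```text
clock: 9.53
tool_pos: [0.6252, -0.0744, 0.1188]
eef_rot: [0.717, 0.697, -0.0, -0.0]
contact_force: [-0.7, 0.1, -2.7]
opening: 0.199
```

```bash
python3 - <<'E'
from h import *
plan([.6258,-.0754,.120],1.538)
st,im=save("scene","pics/s7.png",4,(220,170,370,280)); print(st['contact_force'])
E
```

```text
shift m [-0.001   0.0006 -0.0012] norm [-0.0014  0.0008 -0.0015] turn 0.004 norm 0.0019 yaw now 1.542
[-0.69187126  0.12347773 -2.73479225]
```

View pics/s7.png

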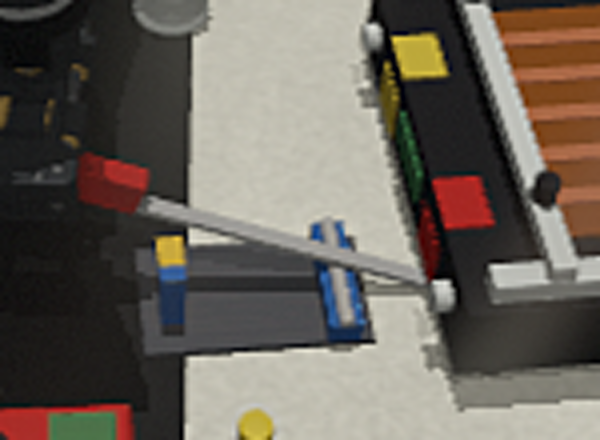

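Call:
jog_arm(rows=[[[-0.005,0,0.011],0],[[-0.009,0,0.022],0],[[-0.013,0,0.033],0],[[-0.016,0,0.043],0],[[-0.016,0,0.043],0],[[-0.016,0,0.043],0]])

```text
clock: 10.08
tool_pos: [0.6264, -0.0871, 0.0875]
eef_rot: [0.718, 0.696, 0.002, 0.001]
contact_force: [-0.2, 3.5, 7.9]
opening: 0.201
```

```bash
python3 - <<'E'
from h import *
st,im=save("scene","pics/s8.png",4,(220,170,370,280)); print(st['tool_pos'],yaw(st),st['contact_force'],st['opening'])
E
```

```text
[ 0.62642716 -0.08711096  0.0874905 ] 1.539176147483963 [-0.24490595  3.52919833  7.89017076] 0.20123262906402672
```

View pics/s8.png

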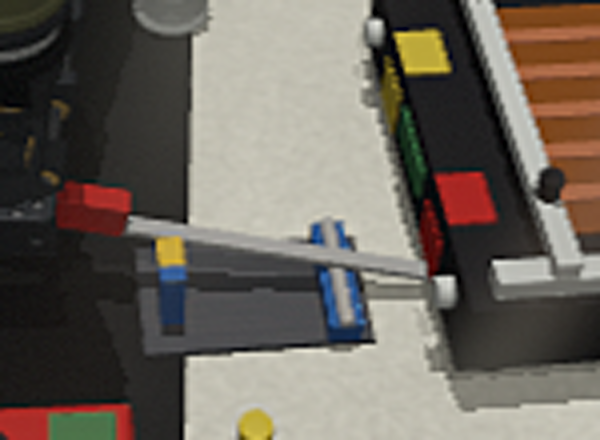

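Call:
jog_arm(rows=[[[0,-0.005,0],0.006],[[0,-0.009,0],0.012],[[0,-0.009,0.01],0.012],[[-0.003,-0.009,0.02],0.012],[[-0.006,-0.009,0.03],0.012],[[-0.008,-0.009,0.04],0.012],[[-0.009,-0.009,0.045],0.012],[[-0.009,-0.009,0.045],0.012],[[-0.009,-0.009,0.045],0.012]])

```text
clock: 10.88
tool_pos: [0.622, -0.0925, 0.0551]
eef_rot: [0.726, 0.688, 0.004, 0.002]
contact_force: [1.0, 4.3, 12.7]
opening: 0.202
```

```bash
python3 - <<'E'
from h import *
st,im=save("scene","pics/s9.png",4,(220,170,370,280)); print(st['tool_pos'],yaw(st),st['contact_force'],st['moment'],st['opening'])
save("wrist","pics/w9.png")
save("top","pics/t9.png",5,(180,120,300,220))
E
```

```text
[ 0.62200958 -0.09245219  0.05507144] 1.5163002807547379 [ 1.01863921  4.29478073 12.74131485] [ 1.1267243  -0.47248731  0.20205742] 0.20161244319577976
```

View pics/s9.png

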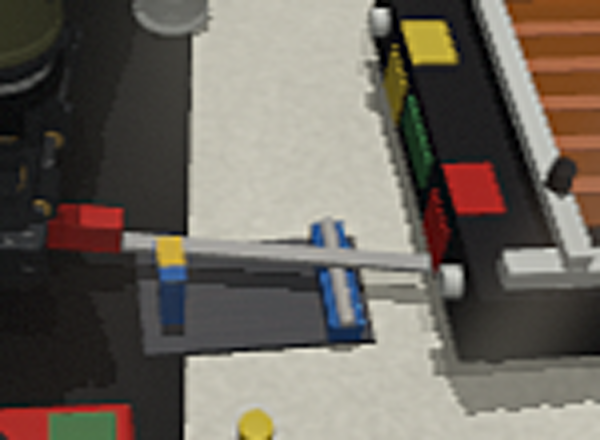

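View pics/w9.png

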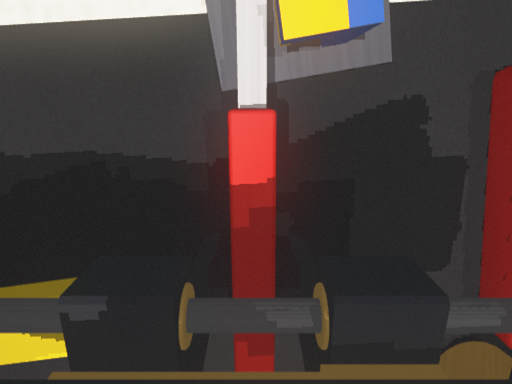

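View pics/t9.png

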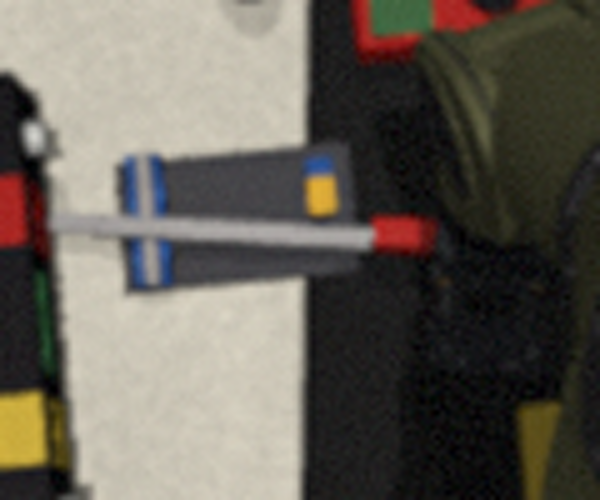

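```bash
python3 - <<'E'
from h import *
plan([.6620,-.0889,.052],1.658)
E
```

```text
shift m [0.0057 0.0397 0.0037] norm [0.0076 0.0529 0.0049] turn -0.142 norm -0.0708 yaw now 1.516
```

Call:
jog_arm(rows=[[[0,0,0.004],0],[[0.001,0.007,0.004],-0.009],[[0.002,0.014,0.004],-0.018],[[0.003,0.021,0.004],-0.027],[[0.004,0.028,0.004],-0.036],[[0.005,0.035,0.004],-0.045],[[0.006,0.042,0.004],-0.055],[[0.007,0.048,0.004],-0.065],[[0.0075,0.053,0.004],-0.071],[[0.0075,0.053,0.004],-0.071],[[0.0075,0.053,0.004],-0.071]])

```text
clock: 11.95
tool_pos: [0.6576, -0.092, 0.051]
eef_rot: [0.676, 0.737, -0.001, 0.0]
contact_force: [-3.7, 0.8, 11.4]
opening: 0.198
```

```bash
cat >> h.py <<'E'
def fu(p):
    x,y,a=.640,.1151,.1122; c,s=np.cos(a),np.sin(a); d=np.array(p[:2])-[x,y]; return np.array([c*d[0]+s*d[1],-s*d[0]+c*d[1]])
def fw(u,v):
    x,y,a=.640,.1151,.1122; c,s=np.cos(a),np.sin(a); return np.array([x+c*u-s*v,y+s*u+c*v])
E
python3 - <<'E'
from h import *
st,im=save("scene","pics/s10.png",4,(220,170,370,280)); print(st['tool_pos'],fu(st['tool_pos']),yaw(st)-1.683,st['contact_force'],st['moment'],st['opening'])
save("wrist","pics/w10.png")
E
```

```text
[ 0.65760212 -0.09200254  0.0510015 ] [-0.00569674 -0.20777114] -0.02588720682737966 [-3.728696    0.78229294 11.37989756] [0.37034072 0.85435665 0.42188818] 0.19825792621303992
```

View pics/s10.png

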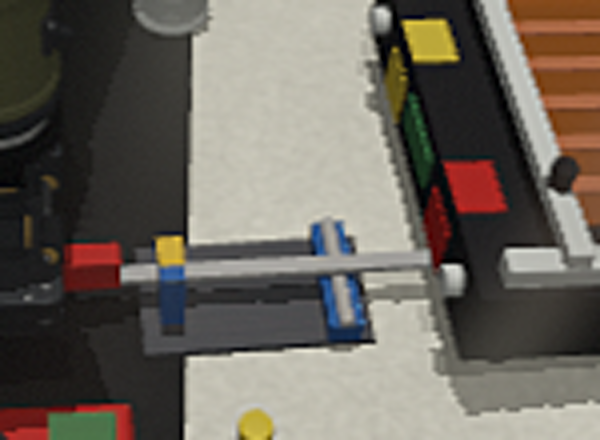

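View pics/w10.png

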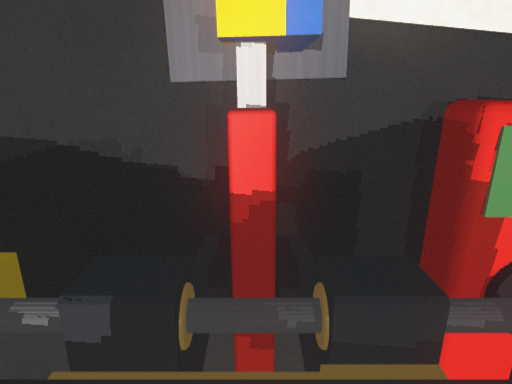

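Call:
jog_arm(rows=[[[0,0.003,0],0],[[0,0.006,0],0],[[0,0.006,0],0],[[0,0.006,-0.005],0],[[0,0.006,-0.01],0],[[0,0.006,-0.015],0],[[0,0.006,-0.019],0],[[0,0.006,-0.019],0]])

```text
clock: 12.72
tool_pos: [0.6615, -0.0907, 0.0649]
eef_rot: [0.675, 0.737, -0.001, -0.0]
contact_force: [-2.9, 2.4, 5.7]
opening: 0.201
```

```bash
python3 - <<'E'
from h import *
st,im=save("wrist","pics/w11.png",1); print(st['tool_pos'],fu(st['tool_pos']),yaw(st)-1.683,st['contact_force'],st['moment'],st['opening'])
E
```

```text
[ 0.66145467 -0.09072795  0.06490881] [-0.00172571 -0.20693591] -0.02444698330096351 [-2.85518935  2.35619876  5.6771104 ] [0.23181448 0.72896079 0.36233791] 0.20095500272381445
```

View pics/w11.png

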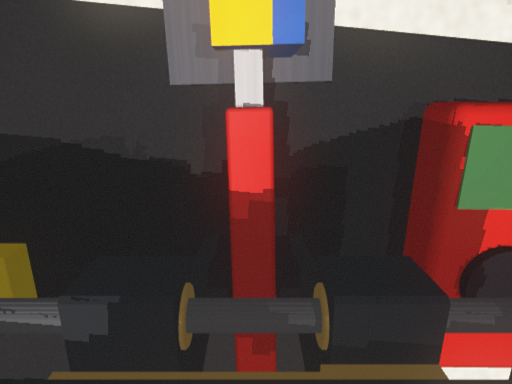

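Call:
jog_arm(rows=[[[0,-0.001,-0.002],0],[[0,-0.002,-0.003],0],[[0,-0.002,-0.003],0]])

```text
clock: 13.02
tool_pos: [0.6609, -0.0906, 0.0667]
eef_rot: [0.676, 0.737, 0.0, 0.0]
contact_force: [-1.4, 2.4, 2.6]
opening: 0.201
```

```bash
python3 - <<'E'
from h import *
st=get_state(); print(st['tool_pos'],fu(st['tool_pos']),yaw(st)-1.683,st['contact_force'],st['moment'],st['opening'])
E
```

```text
[ 0.66093652 -0.09058872  0.06667834] [-0.00222501 -0.20673954] -0.024821269406839708 [-1.35285846  2.40382011  2.64069219] [0.18460679 0.20868422 0.36074678] 0.20068021528925756
```

Nearly unloaded; release.

Call:
jog_arm(rows=[[[0,0,0],0],[[0,0,0],0],[[0,0,0],0],[[0,0,0],0],[[0,0,-0.02],0],[[0,0,-0.05],0],[[0,0,-0.1],0],[[0,0,-0.14],0],[[0,0,-0.14],0]], gripper=45)

```text
clock: 13.77
tool_pos: [0.6653, -0.0901, 0.1795]
eef_rot: [0.676, 0.737, 0.004, 0.005]
contact_force: [1.2, 0.7, -0.5]
opening: 0.513
```

```bash
python3 - <<'E'
from h import *
st,im=save("wrist","pics/w12.png",1); print(st['tool_pos'],fu(st['tool_pos']),yaw(st),st['contact_force'],st['q'],st['opening'])
save("scene","pics/s12.png",4,(220,170,370,280))
E
```

```text
[ 0.66526704 -0.0901371   0.17951759] [ 0.00212885 -0.20677563] 1.6569298557834515 [ 1.17150463  0.74783366 -0.4707949 ] [ 0.29279345  0.86783787 -0.44503779  1.49028926  0.44373362  0.87124785
 -0.21268534] 0.5127365270492532
```

View pics/s12.png

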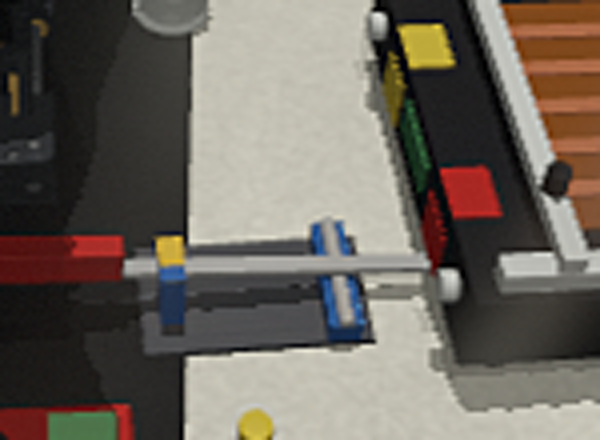

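View pics/w12.png

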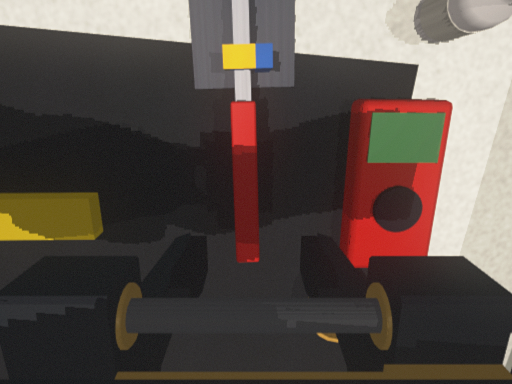

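```bash
python3 - <<'E'
from h import *
plan([.505,-.143,.18],3.2)
E
```

```text
shift m [-0.0386 -0.1609 -0.0065] norm [-0.0515 -0.2146 -0.0087] turn -1.543 norm -0.7713 yaw now 1.657
```

Call:
jog_arm(rows=[[[-0.05,-0.05,-0.009],-0.06],[[-0.05,-0.1,-0.009],-0.12],[[-0.05,-0.15,-0.009],-0.18],[[-0.05,-0.214,-0.009],-0.77],[[-0.05,-0.214,-0.009],-0.77],[[-0.05,-0.214,-0.009],-0.77],[[-0.05,-0.214,-0.009],-0.77],[[-0.05,-0.214,-0.009],-0.77],[[-0.05,-0.214,-0.009],-0.77],[[-0.05,-0.214,-0.009],-0.77],[[-0.05,-0.214,-0.009],-0.77],[[-0.05,-0.214,-0.009],-0.77],[[-0.05,-0.214,-0.009],-0.77],[[-0.05,-0.214,-0.009],-0.77],[[-0.05,-0.214,-0.009],-0.77]], gripper=75)

```text
clock: 15.12
tool_pos: [0.5036, -0.1419, 0.1776]
eef_rot: [-0.027, 1.0, 0.0, -0.001]
contact_force: [-0.3, 0.1, -0.6]
opening: 0.857
```

```bash
python3 - <<'E'
from h import *
st,im=save("wrist","pics/w13.png",1); print(st['tool_pos'],yaw(st),st['contact_force'],st['q'],st['opening'])
K,E=cam("wrist",st)
hsv=cv2.cvtColor(im,cv2.COLOR_RGB2HSV)
m=((hsv[...,0]>20)&(hsv[...,0]<35)&(hsv[...,1]>120)&(hsv[...,2]>50)).astype(np.uint8)
n,l,s,c=cv2.connectedComponentsWithStats(m); 
for i in range(1,n):
    if s[i,4]>500:
        pts=np.argwhere(l==i)[:,::-1].astype(np.float32); rc=cv2.minAreaRect(pts); bx=cv2.boxPoints(rc)
        print(s[i],rc,bx.round(),[p2w(b,.02,K,E).round(4).tolist() for b in bx])
E
```

```text
[ 0.50362748 -0.14185841  0.17759447] -3.0874214570015686 [-0.33960785  0.12873425 -0.5973941 ] [ 0.67344228  0.80887121 -0.83989607  1.93066072  0.84509614  0.80333063
  0.97707669] 0.8567663027468932
[ 221   60   60  147 7163] ((250.13400268554688, 132.94232177734375), (145.74354553222656, 57.94508361816406), 89.09062194824219) [[220.  61.]
 [278.  60.]
 [280. 205.]
 [222. 206.]] [[0.4068, -0.1749, 0.02], [0.4037, -0.1293, 0.02], [0.5244, -0.1181, 0.02], [0.528, -0.1697, 0.02]]
```

View pics/w13.png

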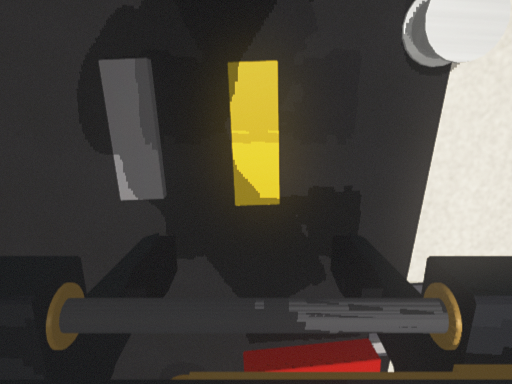

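```bash
python3 - <<'E'
from h import *
d=np.load('pics/w13.npy'); st={'tool_pos':d[:3],'eef_rot':d[3:]}
K,E=cam('wrist',st)
c=[p2w(b,.02,K,E) for b in [(228,62),(278,60),(280,204),(235,205)]]
print(np.array(c).round(4)); c=np.array(c)
print(c.mean(0), np.linalg.norm(c[0]-c[3]),np.linalg.norm(c[1]-c[2]),np.linalg.norm(c[0]-c[1]),np.linalg.norm(c[3]-c[2]))
f=(c[0]+c[1])/2; b=(c[2]+c[3])/2; print(f,b,np.arctan2(*(f-b)[1::-1]))
e=np.arctan2(*(c[1]-c[2])[1::-1]);print(e, np.arctan2(*(c[0]-c[3])[1::-1]))
i=cv2.imread('pics/w13.png')[40:230,200:310]; cv2.imwrite('pics/w13c.png',cv2.resize(i,None,fx=3,fy=3,interpolation=cv2.INTER_CUBIC))
E
```

```text
[[ 0.4076 -0.1685  0.02  ]
 [ 0.404  -0.1292  0.02  ]
 [ 0.5231 -0.1185  0.02  ]
 [ 0.5262 -0.1584  0.02  ]]
[ 0.46522779 -0.14366382  0.02      ] 0.11908817994285159 0.11963700009748239 0.03948949433851279 0.04009630360599356
[ 0.40577422 -0.14887034  0.02      ] [ 0.52468135 -0.13845729  0.02      ] -3.0542425162031446
-3.051713078331592 -3.056783611062532
```

View pics/w13c.png

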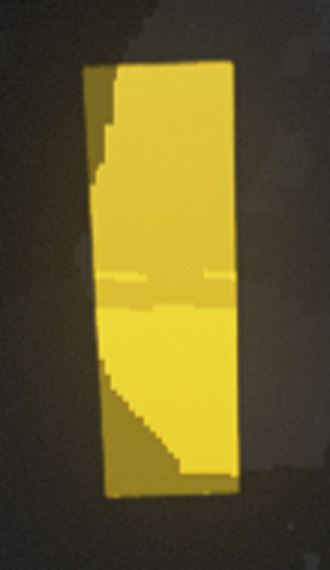

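```bash
python3 - <<'E'
from h import *
plan([.5107,-.1397,.027],3.229)
E
```

```text
shift m [-0.0072  0.0017  0.1508] norm [-0.0096  0.0023  0.201 ] turn -0.033 norm -0.0165 yaw now -3.087
```

Call:
jog_arm(rows=[[[-0.0096,0.0023,0.05],-0.0165],[[-0.0096,0.0023,0.1],-0.0165],[[-0.0096,0.0023,0.15],-0.0165],[[-0.0096,0.0023,0.185],-0.0165],[[-0.0096,0.0023,0.201],-0.0165],[[-0.0096,0.0023,0.201],-0.0165],[[-0.0096,0.0023,0.201],-0.0165]])

```text
clock: 15.75
tool_pos: [0.5112, -0.1393, 0.0273]
eef_rot: [-0.044, 0.999, 0.0, -0.001]
contact_force: [0.2, 0.2, 0.5]
opening: 0.854
```

Call:
jog_arm(rows=[[[0,0,0],0],[[0,0,0],0],[[0,0,0],0],[[0,0,0],0],[[0,0,0],0],[[0,0,0],0]], gripper=0, newtons=10)

```text
clock: 16.25
tool_pos: [0.5117, -0.1396, 0.0281]
eef_rot: [-0.044, 0.999, -0.0, 0.0]
contact_force: [0.4, -0.0, 3.5]
opening: 0.449
```

```bash
python3 - <<'E'
from h import *
st=get_state(); print(st['tool_pos'],yaw(st),st['opening'],st['contact_force'])
E
```

```text
[ 0.51171479 -0.13959944  0.02811054] -3.05258480884665 0.4494232171063362 [ 0.35442286 -0.02038262  3.50463585]
```

Call:
jog_arm(rows=[[[0,0,-0.03],0],[[0,0,-0.07],0],[[0,0,-0.1],0],[[0,0,-0.1],0]])

```text
clock: 16.58
tool_pos: [0.5136, -0.1393, 0.1062]
eef_rot: [-0.045, 0.999, -0.0, 0.003]
contact_force: [1.3, 0.2, -1.3]
opening: 0.453
```

```bash
python3 - <<'E'
from h import *
st=get_state(); print(st['tool_pos'],yaw(st),st['opening'],st['contact_force'],st['q'])
print(fw(-.130,-.067)); plan([*fw(-.130,-.067),.10],1.683)
E
```

```text
[ 0.51355763 -0.13934311  0.10618417] -3.052392157326063 0.45287657430229145 [ 1.34062995  0.24567738 -1.30744097] [ 0.60384937  0.91395226 -0.73604735  1.9537871   0.99973633  0.68367221
  0.88371269]
[0.51831905 0.03396587]
shift m [-0.0201  0.1722  0.0062] norm [-0.0269  0.2296  0.0082] turn 1.548 norm 0.7739 yaw now -3.052
```

Call:
jog_arm(rows=[[[-0.027,0.05,0],0.77],[[-0.027,0.1,0],0.77],[[-0.027,0.15,0],0.77],[[-0.027,0.18,0],0.77],[[-0.027,0.2,0],0.77],[[-0.027,0.21,0],0.77],[[-0.027,0.2296,0],0.774],[[-0.027,0.2296,0],0.774],[[-0.027,0.2296,0],0.774],[[-0.027,0.2296,0],0.774],[[-0.027,0.2296,0],0.774],[[-0.027,0.2296,0],0.774],[[-0.027,0.2296,0],0.774],[[-0.027,0.2296,0],0.774],[[-0.027,0.2296,0],0.774]])

```text
clock: 17.83
tool_pos: [0.5157, 0.0335, 0.102]
eef_rot: [0.666, 0.746, -0.001, -0.0]
contact_force: [-0.3, 0.4, -0.8]
opening: 0.449
```

```bash
python3 - <<'E'
from h import *
st,im=save("wrist","pics/w14.png",1); print(st['tool_pos'],fu(st['tool_pos']),yaw(st),st['q'],st['opening'])
plan([*fw(-.130,-.067),.0275],1.683)
save("scene","pics/s14.png",4,(220,120,370,270))
E
```

```text
[0.51575    0.03352858 0.10197857] [-0.13260186 -0.06714689] 1.6850542226395517 [ 0.03855866  0.82551129 -0.31966355  2.00620213  0.62361469  0.40771388
 -0.65199421] 0.44934430056490066
shift m [0.0001 0.0026 0.0746] norm [0.0002 0.0035 0.0994] turn 0.002 norm 0.001 yaw now 1.685
```

View pics/w14.png

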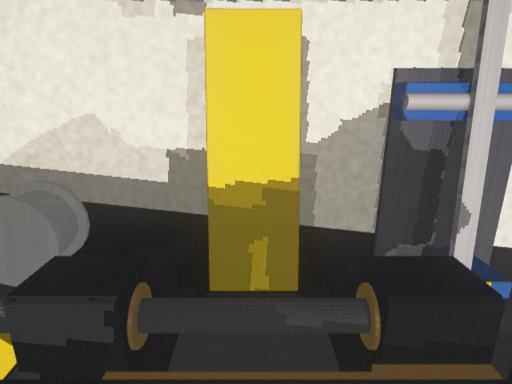

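View pics/s14.png

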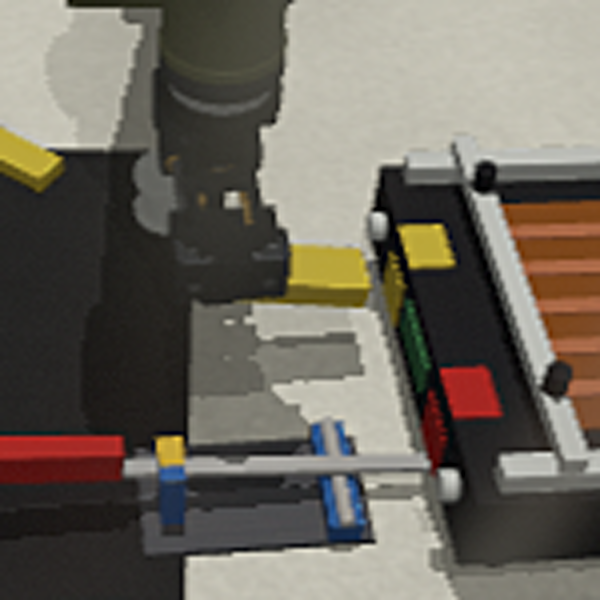

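Call:
jog_arm(rows=[[[0,0.0035,0.03],0.001],[[0,0.0035,0.06],0.001],[[0,0.0035,0.085],0.001],[[0,0.0035,0.098],0.001],[[0,0.0035,0.098],0.001],[[0,0.0035,0.098],0.001]])

```text
clock: 18.43
tool_pos: [0.5187, 0.0341, 0.029]
eef_rot: [0.667, 0.745, -0.0, -0.0]
contact_force: [-0.1, -0.1, -1.4]
opening: 0.453
```

```bash
python3 - <<'E'
from h import *
st,im=save("wrist","pics/w15.png",1); print(st['tool_pos'],fu(st['tool_pos']),yaw(st),st['contact_force'],st['opening'])
save("scene","pics/s15.png",4,(220,120,370,270))
save("top","pics/t15.png",5,(180,120,300,220))
E
```

```text
[0.51866207 0.0341377  0.02903486] [-0.12963991 -0.06686765] 1.6815388560101263 [-0.07342842 -0.06567103 -1.3998585 ] 0.45261306102230864
```

View pics/s15.png

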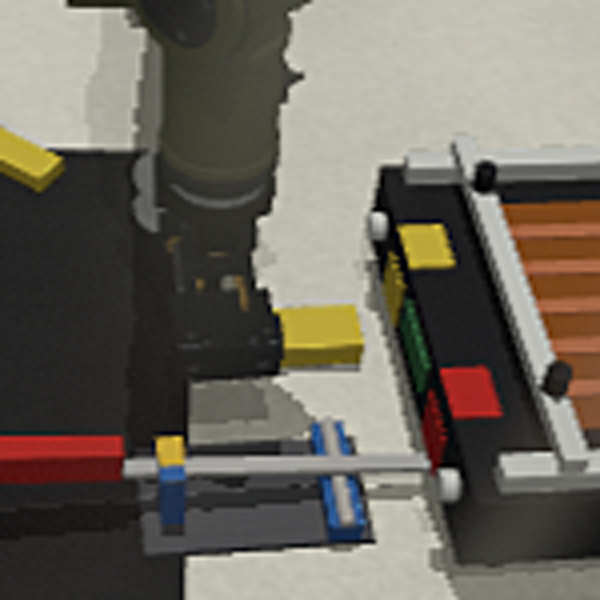

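View pics/t15.png

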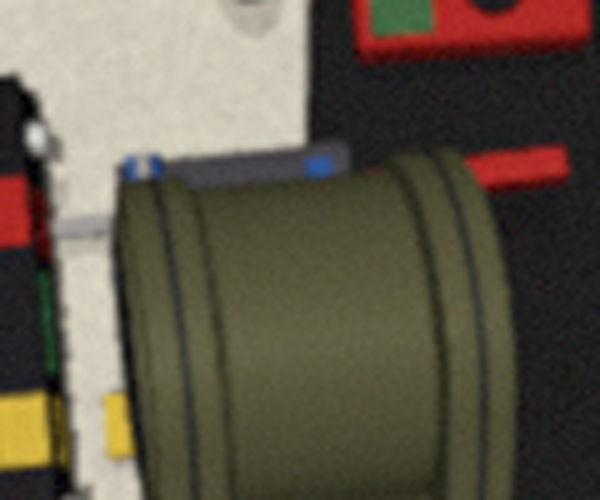

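View pics/w15.png

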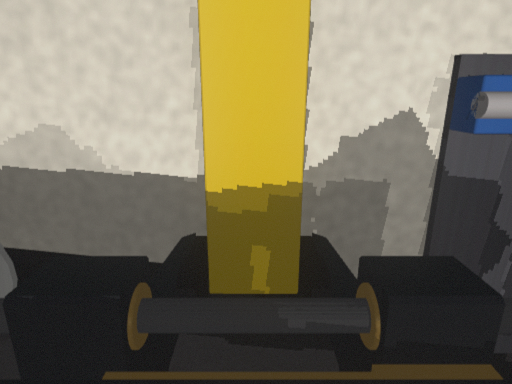

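```bash
python3 - <<'E'
from h import *
K,E=cam('top')
for uv,z in [((189.4,198.6),.0925),((189.4,214),.0925),((188.5,155),.0925),((190,169.8),.0925),((180+105/5,120+392/5),.02),((180+105/5,120+458/5),.02)]:
    p=p2w(uv,z,K,E); print(uv,p.round(4),fu(p).round(4))
# scene
K,E=cam('scene')
for n,uv,z in [('ymark c front',(220+400/4,120+228/4),.0925),('',(220+412/4,120+268/4),.0925),('r',(220+443/4,120+370/4),.0925),('r',(220+458/4,120+417/4),.0925),('shim fl',(220+358/4,120+307/4),.02),('shim fr',(220+362/4,120+345/4),.02)]:
    p=p2w(uv,z,K,E); print(n,p.round(4),fu(p).round(4))
E
```

```text
(189.4, 198.6) [0.5185 0.1632 0.0925] [-0.1154  0.0615]
(189.4, 214) [0.4736 0.1619 0.0925] [-0.1601  0.0651]
(188.5, 155) [0.6482 0.1699 0.0925] [0.0143 0.0535]
(190, 169.8) [0.6037 0.1641 0.0925] [-0.0306  0.0528]
(201.0, 198.4) [0.5285 0.1394 0.02  ] [-0.1081  0.0367]
(201.0, 211.6) [0.4874 0.1383 0.02  ] [-0.149   0.0402]
ymark c front [0.4826 0.1629 0.0925] [-0.1511  0.0651]
 [0.5209 0.1678 0.0925] [-0.1124  0.0657]
r [0.6105 0.1796 0.0925] [-0.0221  0.0674]
r [0.6481 0.185  0.0925] [0.0159 0.0685]
shim fl [0.4909 0.1408 0.02  ] [-0.1453  0.0422]
shim fr [0.5274 0.1413 0.02  ] [-0.1089  0.0386]
```

Call:
jog_arm(rows=[[[0.01,-0.008,0],0],[[0.025,-0.008,0],0],[[0.04,-0.008,0],0],[[0.055,-0.008,0],0],[[0.063,-0.008,0],0],[[0.068,-0.008,0],0],[[0.068,-0.008,0],0],[[0.068,-0.008,0],0]], newtons=8)

```text
clock: 19.25
tool_pos: [0.5073, 0.0839, 0.0291]
eef_rot: [0.667, 0.745, -0.0, 0.0]
contact_force: [0.6, 0.0, -1.4]
opening: 0.45
```

```bash
python3 - <<'E'
from h import *
st,im=save("wrist","pics/w16.png",1); print(st['tool_pos'],fu(st['tool_pos']),yaw(st),st['contact_force'],st['opening'])
save("scene","pics/s16.png",4,(220,120,370,270))
E
```

```text
[0.50730562 0.08394343 0.02910475] [-0.13534846 -0.01610357] 1.6810806470402984 [ 0.60210425  0.0434075  -1.38822894] 0.4502868396166626
```

View pics/s16.png

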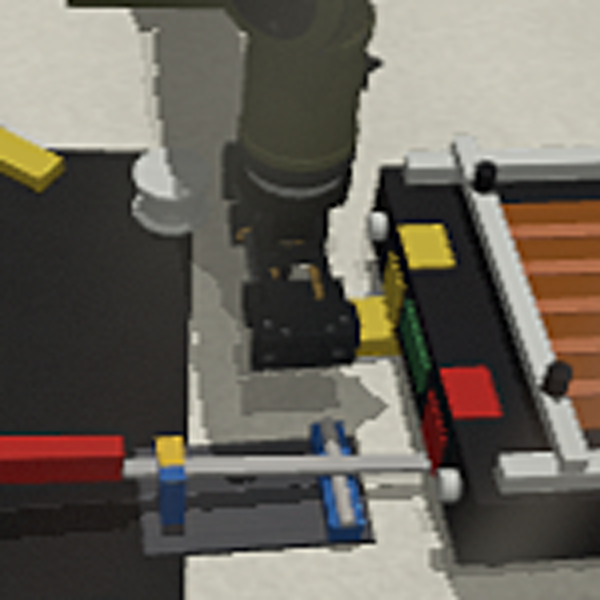

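View pics/w16.png

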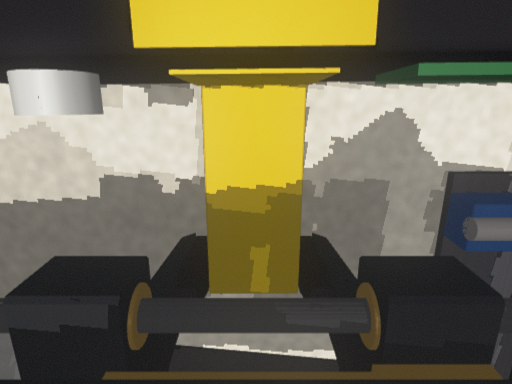

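Call:
jog_arm(rows=[[[0.003,0,0],0],[[0.006,0,0],0],[[0.006,0,0],0]])

```text
clock: 19.6
tool_pos: [0.5068, 0.089, 0.0291]
eef_rot: [0.667, 0.745, 0.0, -0.0]
contact_force: [0.3, -0.7, -1.0]
opening: 0.452
```

Call:
jog_arm(rows=[[[0.003,0,0],0],[[0.006,0,0],0],[[0.006,0,0],0]])

```text
clock: 19.85
tool_pos: [0.5063, 0.0938, 0.0291]
eef_rot: [0.667, 0.745, 0.0, -0.0]
contact_force: [-1.1, -0.0, -1.7]
opening: 0.45
```

Call:
jog_arm(rows=[[[0.003,0,0],0],[[0.006,0,0],0],[[0.006,0,0],0]])

```text
clock: 20.1
tool_pos: [0.5058, 0.0983, 0.0291]
eef_rot: [0.667, 0.745, 0.0, -0.0]
contact_force: [0.0, -0.9, -1.3]
opening: 0.455
```

Call:
jog_arm(rows=[[[0.003,0,0],0],[[0.006,0,0],0],[[0.006,0,0],0]])

```text
clock: 20.35
tool_pos: [0.5053, 0.1027, 0.0291]
eef_rot: [0.667, 0.745, 0.0, -0.0]
contact_force: [-0.0, -0.9, -2.1]
opening: 0.445
```

Call:
jog_arm(rows=[[[0.003,0,0],0],[[0.005,0,0],0],[[0.005,0,0],0]])

```text
clock: 20.6
tool_pos: [0.5049, 0.1063, 0.0291]
eef_rot: [0.667, 0.745, 0.0, -0.0]
contact_force: [0.3, 0.6, -0.7]
opening: 0.453
```

```bash
python3 - <<'E'
from h import *
st,im=save("wrist","pics/w17.png",1); print(st['tool_pos'],fu(st['tool_pos']),yaw(st),st['contact_force'],st['moment'])
E
```

```text
[0.50487728 0.10625319 0.02911806] [-0.13526362  0.00633779] 1.6814240777082183 [ 0.33570756  0.57233347 -0.72423186] [-0.08405047 -0.08183181  0.02682267]
```

View pics/w17.png

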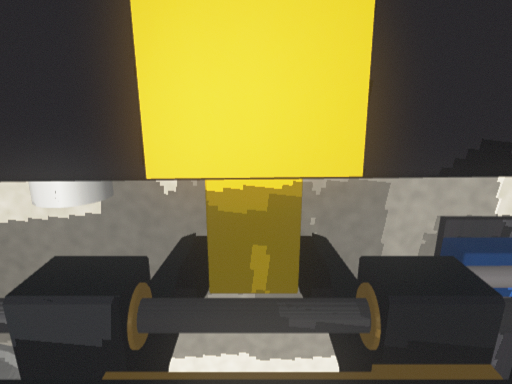

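Call:
jog_arm(rows=[[[0.002,0,0],0],[[0.004,0,0],0],[[0.004,0,0],0]])

```text
clock: 20.9
tool_pos: [0.5046, 0.1074, 0.0291]
eef_rot: [0.668, 0.745, -0.001, 0.001]
contact_force: [0.5, -2.4, -0.8]
opening: 0.454
```

Call:
jog_arm(rows=[[[0.002,0,0],0],[[0.004,0,0],0],[[0.004,0,0],0]])

```text
clock: 21.15
tool_pos: [0.5044, 0.1076, 0.0291]
eef_rot: [0.668, 0.744, -0.003, 0.002]
contact_force: [1.9, -7.4, -0.5]
opening: 0.453
```

Call:
jog_arm(rows=[[[-0.004,0,0.0012],0],[[-0.004,0,0.0012],0]])

```text
clock: 21.32
tool_pos: [0.5047, 0.1075, 0.0281]
eef_rot: [0.668, 0.744, -0.001, 0.0]
contact_force: [1.2, -4.1, -1.5]
opening: 0.451
```

Call:
jog_arm(rows=[[[0,0,0],0],[[0,0,0],0],[[0,0,0],0]], gripper=60)

```text
clock: 21.57
tool_pos: [0.5046, 0.11, 0.0284]
eef_rot: [0.667, 0.745, 0.001, -0.0]
contact_force: [-0.2, 0.6, -0.5]
opening: 0.654
```

```bash
python3 - <<'E'
from h import *
st,im=save("wrist","pics/w18.png",1); print(st['tool_pos'],fu(st['tool_pos']),yaw(st),st['contact_force'],st['opening'])
save("scene","pics/s18.png",4,(220,120,370,270))
E
```

```text
[0.50460738 0.11004852 0.02836488] [-0.13510688  0.01013948] 1.6820858338452835 [-0.17504726  0.55678341 -0.49351418] 0.6542020334128253
```

View pics/w18.png

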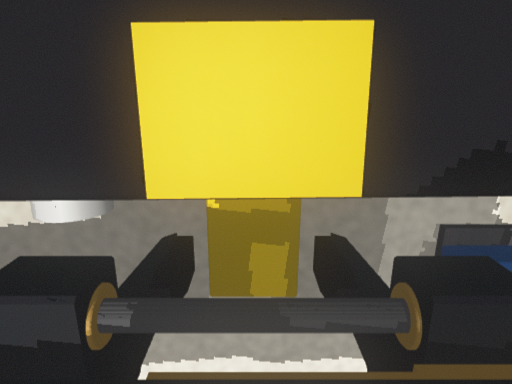

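View pics/s18.png

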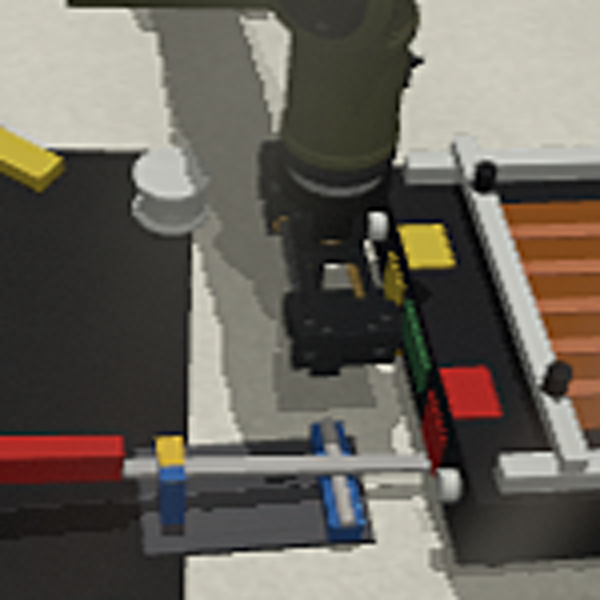

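```bash
python3 - <<'E'
from h import *
d=np.load('pics/w12.npy'); st={'tool_pos':d[:3],'eef_rot':d[3:]}
K,E=cam('wrist',st)
# parked theta .07: underside at ridge dist s: .027+.07 s ; sleeve top +.028
for uv,z in [((244,101),.027+.07*.142+.028),((248,262),.027+.07*.262+.028)]:
    p=p2w(uv,z,K,E); print(p,fu(p))
f=p2w((244,101),.065,K,E); b=p2w((248,262),.073,K,E); print(np.arctan2(*(f-b)[1::-1]),np.linalg.norm(f-b), (f+b)/2)
g=f+(b-f)/120e-3*.070; print('grasp',g)
plan([*fw(-.135,-.050),.0285],1.683)
E
```

```text
[ 0.65516947 -0.02328258  0.06494   ] [-0.00041988 -0.1392109 ]
[ 0.66760461 -0.14164724  0.07334   ] [-0.0013156 -0.2582236]
1.6754233069749889 0.11946830806197854 [ 0.66139456 -0.0825555   0.069     ]
grasp [ 0.66243196 -0.09243453  0.06966667]
shift m [-0.0597  0.0003 -0.0003] norm [-0.0796  0.0004 -0.0004] turn -0.001 norm -0.0006 yaw now 1.682
```

Call:
jog_arm(rows=[[[-0.02,0,0],0],[[-0.05,0,0],0],[[-0.08,0,0],0],[[-0.1,0,-0.04],0],[[-0.1,0,-0.09],0],[[-0.1,0,-0.14],0],[[-0.1,0,-0.18],0],[[-0.1,0,-0.18],0]])

```text
clock: 22.33
tool_pos: [0.5157, 0.0351, 0.1684]
eef_rot: [0.667, 0.745, 0.004, 0.003]
contact_force: [0.7, 0.4, 1.2]
opening: 0.681
```

```bash
python3 - <<'E'
from h import *
save("wrist","pics/w19.png",1)
save("scene","pics/s19.png",4,(220,120,370,270))
plan([.6624,-.0924,.16],1.675)
E
```

```text
shift m [-0.1422  0.1342  0.0046] norm [-0.1896  0.1789  0.0061] turn 0.006 norm 0.0028 yaw now 1.681
```

View pics/w19.png

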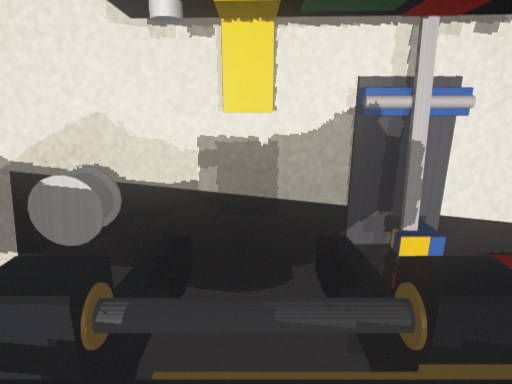

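View pics/s19.png

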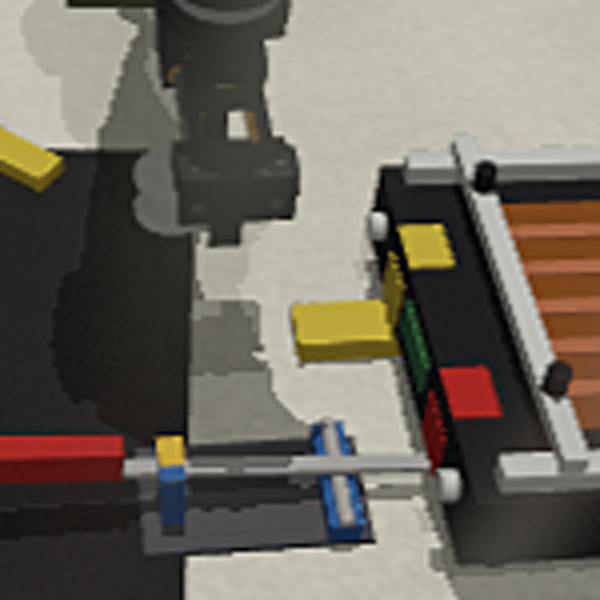

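```bash
python3 - <<'E'
from h import *
d=np.load('pics/w19.npy'); st={'tool_pos':d[:3],'eef_rot':d[3:]}
K,E=cam('wrist',st)
for uv in [(222.5,112),(274.5,112),(222,20),(275,20)]:
    p=p2w(uv,.02,K,E); print(uv,fu(p).round(4))
E
```

```text
(222.5, 112) [-0.1547 -0.0068]
(274.5, 112) [-0.1133 -0.0069]
(222, 20) [-0.1531  0.0593]
(275, 20) [-0.114   0.0593]
```

Call:
jog_arm(rows=[[[-0.19,0.179,0],0.003],[[-0.19,0.179,0],0.003],[[-0.19,0.179,0],0.003],[[-0.19,0.179,0],0.003],[[-0.19,0.179,0],0.003],[[-0.19,0.179,0],0.003],[[-0.19,0.179,0.006],0.003],[[-0.19,0.179,0.006],0.003]], gripper=50)

```text
clock: 23.1
tool_pos: [0.6599, -0.0914, 0.156]
eef_rot: [0.669, 0.743, -0.001, -0.002]
contact_force: [-0.1, 0.0, 0.3]
opening: 0.57
```

```bash
python3 - <<'E'
from h import *
st,im=save("wrist","pics/w20.png",1); print(st['tool_pos'],yaw(st))
K,E=cam("wrist",st)
hsv=cv2.cvtColor(im,cv2.COLOR_RGB2HSV)
m=(((hsv[...,0]<8)|(hsv[...,0]>172))&(hsv[...,1]>150)&(hsv[...,2]>40)).astype(np.uint8)
n,l,s,c=cv2.connectedComponentsWithStats(m); 
for i in range(1,n):
    if s[i,4]>300: print(s[i],[ (r0,np.argwhere(l[r0]==i).min(),np.argwhere(l[r0]==i).max()) for r0 in range(s[i,1],s[i,1]+s[i,3],40)])
plan([.6624,-.0924,.0667],1.675)
E
```

```text
[ 0.65988486 -0.09142811  0.15595571] 1.6765520278642467
[ 241  101   29  177 4771] [(101, np.int64(243), np.int64(268)), (141, np.int64(242), np.int64(269)), (181, np.int64(242), np.int64(269)), (221, np.int64(243), np.int64(269)), (261, np.int64(244), np.int64(268))]
[  354   102   131   183 10123] [(102, np.int64(380), np.int64(413)), (142, np.int64(368), np.int64(478)), (182, np.int64(364), np.int64(469)), (222, np.int64(359), np.int64(460)), (262, np.int64(358), np.int64(378))]
shift m [-0.0019  0.0027  0.09  ] norm [-0.0026  0.0036  0.12  ] turn 0.003 norm 0.0014 yaw now 1.678
```

View pics/w20.png

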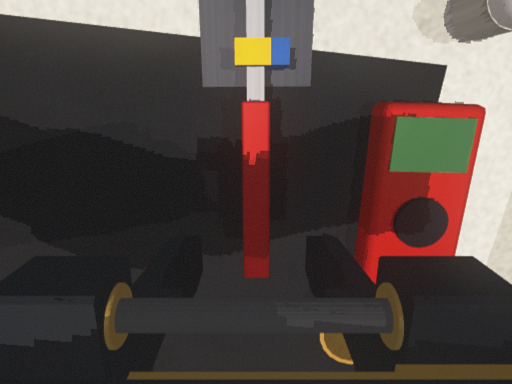

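Call:
jog_arm(rows=[[[-0.0026,0.0036,0.04],0.001],[[-0.0026,0.0036,0.08],0.001],[[-0.0026,0.0036,0.11],0.001],[[-0.0026,0.0036,0.119],0.001],[[-0.0026,0.0036,0.119],0.001],[[-0.0026,0.0036,0.119],0.001]])

```text
clock: 23.65
tool_pos: [0.6648, -0.0933, 0.0702]
eef_rot: [0.67, 0.743, 0.0, -0.0]
contact_force: [-0.7, -0.2, 0.7]
opening: 0.564
```

Call:
jog_arm(rows=[[[0,0,0],0],[[0,0,0],0],[[0,0,0],0],[[0,0,0],0],[[0,0,0],0],[[0,0,0],0],[[0,0,0],0]], gripper=0, newtons=35)

```text
clock: 24.23
tool_pos: [0.6631, -0.0949, 0.0698]
eef_rot: [0.67, 0.742, -0.002, -0.001]
contact_force: [-4.7, -0.5, 5.4]
opening: 0.202
```

```bash
python3 - <<'E'
from h import *
st=get_state(); print(st['tool_pos'],fu(st['tool_pos']),yaw(st),st['contact_force'],st['opening'])
E
```

```text
[ 0.66310486 -0.09485786  0.06979433] [-0.0005483  -0.21122461] 1.6735185955838423 [-4.73416984 -0.53482922  5.40696471] 0.20169219260282056
```

Call:
jog_arm(rows=[[[0,0,0.006],0],[[0,0,0.012],0],[[-0.001,0,0.018],0],[[-0.001,0,0.023],0],[[-0.001,0,0.023],0],[[-0.001,0,0.023],0]])

```text
clock: 24.73
tool_pos: [0.6642, -0.0962, 0.0536]
eef_rot: [0.67, 0.742, -0.001, 0.0]
contact_force: [-5.6, -1.5, 11.9]
opening: 0.201
```

```bash
python3 - <<'E'
from h import *
st,im=save("wrist","pics/w21.png",1); print(st['tool_pos'],fu(st['tool_pos']),yaw(st),st['contact_force'],st['opening'])
plan([.6205,-.0965,.053],1.513)
E
```

```text
[ 0.6641722  -0.09615366  0.05364304] [ 0.00036725 -0.21263177] 1.6731283443728662 [-5.62386267 -1.54679049 11.91561181] 0.20054561122603437
shift m [ 0.0041 -0.0435  0.0008] norm [ 0.0054 -0.058   0.001 ] turn 0.16 norm 0.0801 yaw now 1.673
```

View pics/w21.png

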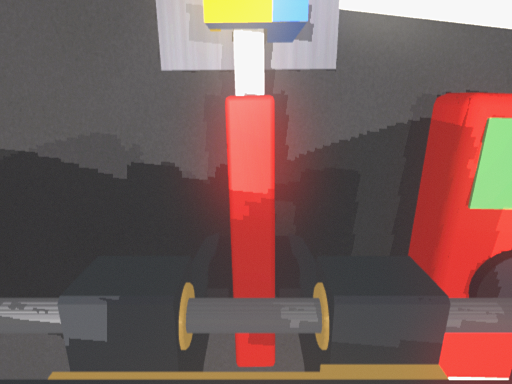

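Call:
jog_arm(rows=[[[0,-0.008,0.002],0.008],[[0.001,-0.016,0.002],0.018],[[0.001,-0.024,0.002],0.028],[[0.002,-0.032,0.002],0.038],[[0.003,-0.04,0.002],0.05],[[0.004,-0.048,0.002],0.062],[[0.005,-0.056,0.002],0.074],[[0.005,-0.064,0.002],0.082],[[0.005,-0.064,0.002],0.082],[[0.005,-0.064,0.002],0.082]])

```text
clock: 25.62
tool_pos: [0.6202, -0.0974, 0.0536]
eef_rot: [0.729, 0.684, 0.002, 0.003]
contact_force: [-0.8, -2.3, 13.1]
opening: 0.2
```

```bash
python3 - <<'E'
from h import *
st,im=save("wrist","pics/w22.png",1); print(st['tool_pos'],fu(st['tool_pos']),yaw(st),st['contact_force'],st['opening'])
save("scene","pics/s22.png",4,(220,120,370,270))
E
```

```text
[ 0.62015525 -0.09743483  0.05362927] [-0.04351637 -0.20897654] 1.5071961889746743 [-0.76375618 -2.29190862 13.08904714] 0.20009049878308494
```

View pics/w22.png

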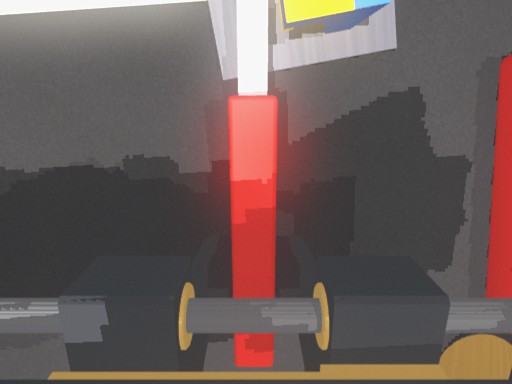

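View pics/s22.png

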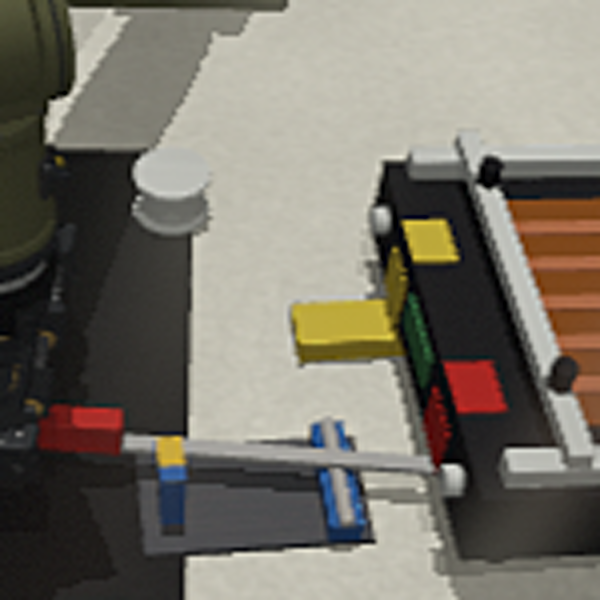

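Call:
jog_arm(rows=[[[0,0,-0.004],0],[[0.001,0,-0.008],0],[[0.001,0,-0.012],0],[[0.002,0,-0.016],0],[[0.003,0,-0.02],0],[[0.004,0,-0.024],0],[[0.005,0,-0.028],0],[[0.006,0,-0.032],0],[[0.007,0,-0.036],0],[[0.007,0,-0.036],0],[[0.007,0,-0.036],0]])

```text
clock: 26.63
tool_pos: [0.6188, -0.0937, 0.0794]
eef_rot: [0.729, 0.684, 0.0, 0.003]
contact_force: [0.9, -4.7, 7.2]
opening: 0.199
```

```bash
python3 - <<'E'
from h import *
st,im=save("wrist","pics/w23.png",1); print(st['tool_pos'],fu(st['tool_pos']),yaw(st),st['contact_force'],st['opening'])
save("scene","pics/s23.png",4,(220,120,370,270))
E
```

```text
[ 0.6188304  -0.09368633  0.07943733] [-0.04441319 -0.20510327] 1.5071699219678438 [ 0.8915052  -4.67436749  7.22786194] 0.19919157220690495
```

View pics/s23.png

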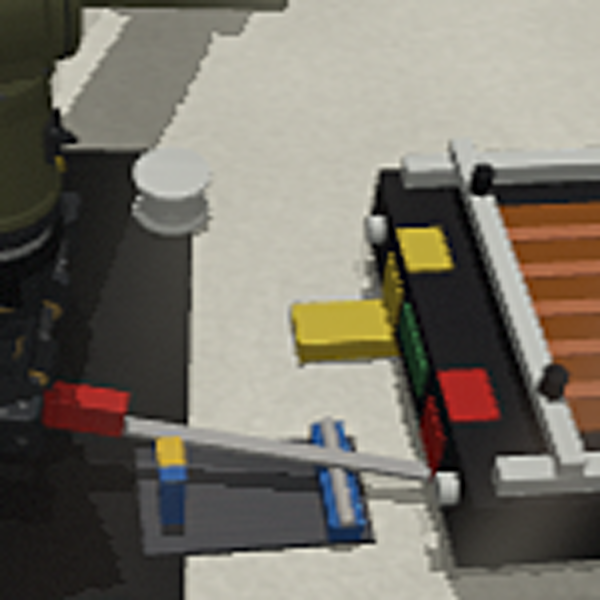

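Lowered smoothly; still bearing. Continue in small steps.

Call:
jog_arm(rows=[[[0.001,0,-0.003],0],[[0.002,0,-0.006],0],[[0.003,0,-0.01],0],[[0.003,0,-0.01],0],[[0.003,0,-0.01],0]])

```text
clock: 27.15
tool_pos: [0.6188, -0.0918, 0.0869]
eef_rot: [0.729, 0.684, -0.0, 0.003]
contact_force: [-0.0, -4.5, 7.1]
opening: 0.204
```

Call:
jog_arm(rows=[[[0.001,0,-0.003],0],[[0.002,0,-0.006],0],[[0.003,0,-0.01],0],[[0.003,0,-0.01],0],[[0.003,0,-0.01],0]])

```text
clock: 27.57
tool_pos: [0.617, -0.0863, 0.0924]
eef_rot: [0.729, 0.685, -0.0, -0.0]
contact_force: [-0.1, -0.8, -3.8]
opening: 0.197
```

```bash
python3 - <<'E'
from h import *
st,im=save("wrist","pics/w24.png",1); print(st['tool_pos'],fu(st['tool_pos']),yaw(st),st['contact_force'],st['opening'])
save("scene","pics/s24.png",4,(220,120,370,270))
E
```

```text
[ 0.61704879 -0.08627655  0.09237923] [-0.04535397 -0.1975406 ] 1.5091113344780342 [-0.13505793 -0.78359111 -3.78329369] 0.19675629439184808
```

View pics/s24.png

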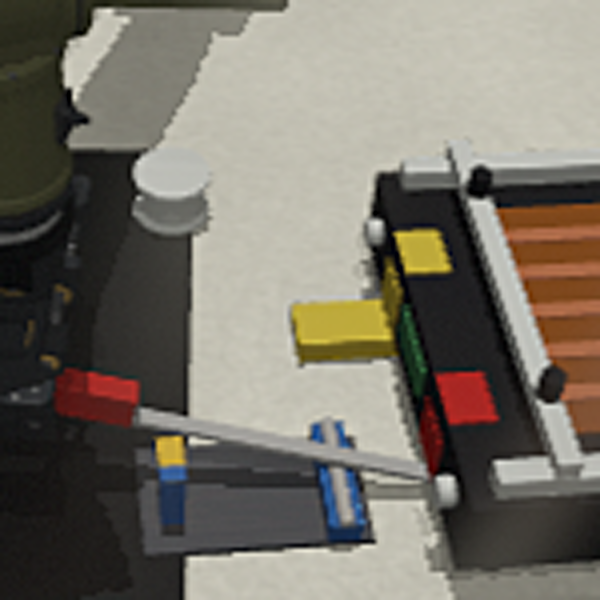

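Call:
jog_arm(rows=[[[0,0,0.002],0],[[-0.001,0,0.004],0],[[-0.001,0,0.004],0]])

```text
clock: 27.92
tool_pos: [0.6173, -0.087, 0.0896]
eef_rot: [0.729, 0.685, 0.0, -0.0]
contact_force: [-1.1, -1.7, 1.1]
opening: 0.201
```

```bash
python3 - <<'E'
from h import *
st=get_state(); print(st['tool_pos'],yaw(st),st['contact_force'],st['moment'])
a=cv2.imread('pics/scene0.png'); b=snapshot('scene')[:,:,::-1]
for nm,box in [('tilt region',(318,170,352,235)),('back ctrl',(420,110,470,180))]:
    x0,y0,x1,y1=box
    f=lambda i:cv2.cvtColor(np.ascontiguousarray(i[y0:y1,x0:x1]),cv2.COLOR_BGR2GRAY).astype(np.float32)
    print(nm,cv2.phaseCorrelate(f(a),f(b),cv2.createHanningWindow((x1-x0,y1-y0),cv2.CV_32F)))
    for s in ['s12','s22','s24']:
        pass
K,E=cam('scene')
# expected motion of red mark per rad
p=np.array([*fw(0,.08),.082]); 
for t in (.013,.019,.024,.04): print(t,w2p(p+[0,0,t*.24],K,E)-w2p(p,K,E))
E
```

```text
[ 0.61730708 -0.08695329  0.08964653] 1.5089970385602491 [-1.07978569 -1.74603092  1.09999319] [-0.26466545 -0.08011349 -0.032934  ]
tilt region ((0.7783930231733471, -0.9645642133960521), 0.9699878024834173)
back ctrl ((0.05352035131775068, 0.0017027016093038583), 0.9812602620654636)
0.013 [ 0.19461009 -0.77994304]
0.019 [ 0.28475481 -1.14121795]
0.024 [ 0.36003277 -1.44291103]
0.04 [ 0.6018885  -2.41220141]
```

Call:
jog_arm(rows=[[[0,0,-0.0005],0],[[0,0,-0.0005],0]])

```text
clock: 28.13
tool_pos: [0.6174, -0.0868, 0.0903]
eef_rot: [0.729, 0.685, 0.0, -0.0]
contact_force: [-0.3, -0.2, -0.8]
opening: 0.196
```

Call:
jog_arm(rows=[[[0,0,-0.0005],0],[[0,0,-0.0005],0],[[0,0,-0.0005],0],[[0,0,-0.0005],0],[[0,0,-0.02],0],[[0,0,-0.06],0],[[0,0,-0.11],0],[[0,0,-0.16],0],[[0,0,-0.2],0],[[0,0,-0.2],0]], gripper=60)

```text
clock: 28.97
tool_pos: [0.621, -0.0867, 0.2469]
eef_rot: [0.729, 0.685, 0.005, 0.004]
contact_force: [-0.2, 0.4, 0.8]
opening: 0.682
```

```bash
python3 - <<'E'
from h import *
st,im=save("wrist","pics/w25.png",1); print(st['tool_pos'],st['contact_force'],st['opening'])
_,b=save("scene","pics/s25.png",4,(220,120,370,270)); b=b[:,:,::-1]
a=cv2.imread('pics/scene0.png'); 
for nm,box in [('tilt region',(318,170,352,235)),('back ctrl',(420,110,470,180))]:
    x0,y0,x1,y1=box
    f=lambda i:cv2.cvtColor(np.ascontiguousarray(i[y0:y1,x0:x1]),cv2.COLOR_BGR2GRAY).astype(np.float32)
    print(nm,cv2.phaseCorrelate(f(a),f(b),cv2.createHanningWindow((x1-x0,y1-y0),cv2.CV_32F)))
E
```

```text
[ 0.62099804 -0.08670428  0.24688871] [-0.17303751  0.36854454  0.76153119] 0.6817910798958384
tilt region ((0.8281955663003444, -0.8920789846256127), 0.9505535629060533)
back ctrl ((0.053129160192838754, -0.008851311049923538), 0.9858953603108724)
```

View pics/s25.png

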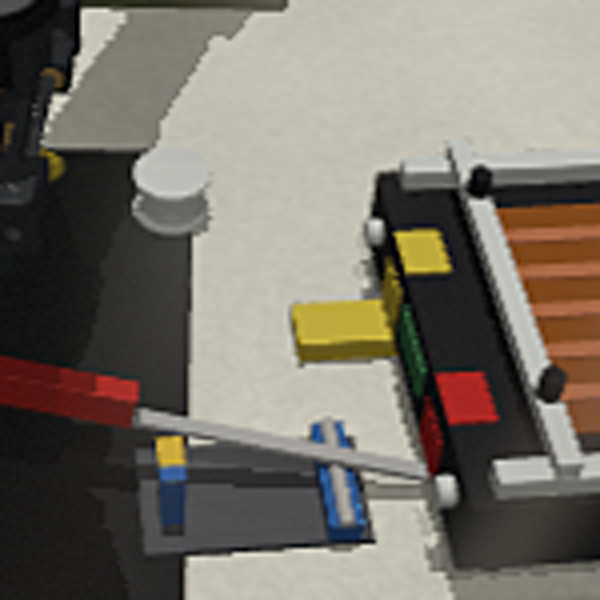

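View pics/w25.png

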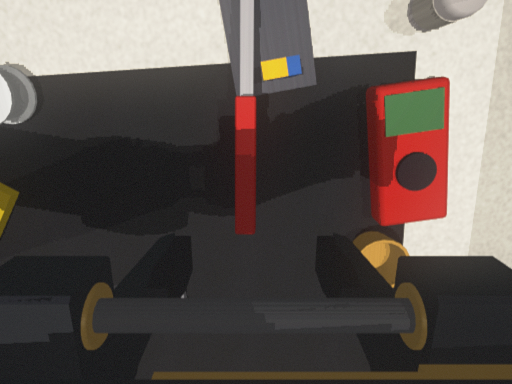

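```bash
python3 - <<'E'
from h import *
g=lambda i:cv2.cvtColor(i,cv2.COLOR_BGR2GRAY).astype(np.float32)
z=cv2.resize(cv2.imread('pics/scene0.png')[120:270,220:370],None,fx=4,fy=4,interpolation=cv2.INTER_CUBIC)
b=cv2.resize(np.ascontiguousarray(snapshot('scene')[120:270,220:370,::-1]),None,fx=4,fy=4,interpolation=cv2.INTER_CUBIC)
p=cv2.imread('pics/s19.png')
def pc(a,b,x0=395,y0=215,x1=535,y1=460):
    return cv2.phaseCorrelate(g(a[y0:y1,x0:x1]),g(b[y0:y1,x0:x1]),cv2.createHanningWindow((x1-x0,y1-y0),cv2.CV_32F))
print('parked',pc(z,p),'now',pc(z,b), 's25-now', pc(cv2.imread('pics/s25.png'),b))
s=get_state();print(s['clock'])
im=cv2.imread('pics/s25.png')
save('top','pics/t25.png')
E
```

```text
parked ((7.907955580201346, -11.798802920688757), 0.309787369940016) now ((4.060632320043851, -3.996996069734138), 0.574907384660509) s25-now ((-0.01327872050630674, -0.06296394355395307), 0.9559075389438205)
29.1167
```

View pics/t25.png

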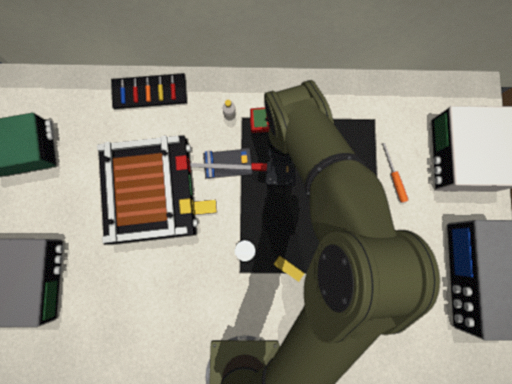

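```bash
python3 - <<'E'
from plant import *
print(workorder.finish_job(), get_state()['clock'])
E
```

```text
the job is handed in; nothing more can be done
the job is handed in; nothing more can be done
```

The job is handed in at about 29 s of the 72 s allowed. No verdict is reported.

**What I did**
- I levered the preheater up with the bar, swung the bar under the keeper and let go. It stayed parked untouched.
- I slid the yellow shim in, gripped lightly. It stopped about 52 mm in, and the wrist force rose to about 7 N with no further travel, so I took that as the foot and released it.
- I swung the bar out of the keeper and let the preheater down slowly. The handle force dropped to just the bar's own weight, so the preheater's weight was off the bar. I let go of the bar lying over the ridge, with its tip still under the edge.

**What the last checks showed**
- **Shim:** the wrist picture taken just after I released it showed it square and within about 1–2 mm of the yellow mark's middle. In the scene picture it looked unmoved after lowering.
- **Tilt:** I could only estimate this from images, because the state gives no tilt reading. The estimates ran from about 0.0136 to 0.020 rad; the lowest is close to the 0.013 limit. That fits resting on the shim rather than on its feet, but it is the least certain check.
- **Bar and gripper:** both are still, and the gripper is clear of everything.
- **Other things:** the ones visible in the last overhead picture looked unmoved. The arm hid the grey shim and the brass pot and part of the meter. The wrist picture just before showed the meter in place, but the grey shim was not seen again after the job.

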